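# Turn the hardware cup out on the sorting tray and stack it with the empty cup

### The job

Empty the full cup of nuts and spacers on to the black sorting tray without scattering them: turn the cup upside down on the tray so that it stands mouth down with every piece trapped underneath it, then lift it straight up, still mouth down, so that the pieces stay behind on the tray in one heap. Then stack the emptied cup, still mouth down, fully home over the other cup where that stands, and do not shove the other things about.

Things in the scene. Friction and masses are not known exactly. Their poses are not given: they have to be found in the camera images.
- cup_center (a point): the full cup: plain grey plastic, square with rounded corners, tapered, 82 mm high, standing mouth up with the hardware in it. Outside 51 mm wide at the base, 66 mm at the mouth; lip 70 mm wide round the top 8 mm; walls 2 mm. About 90 g, and 100 g of hardware in the lowest 30 mm. This point: on its axis, 41 mm from base and mouth. z runs from base to mouth; x, y are square to its four like sides
- cup_rim (a point): the centre of the full cup's mouth, in the plane of its rim, 82 mm from its base; the same axes as cup_center
- empty_top (a point): the empty cup: the same make, standing loose, mouth down. The point is the centre of its upturned base, 82 mm above the desk; z up, x and y square to its sides. A cup put over it mouth down, sides parallel (any of four ways), slides down the taper until a shoulder inside rests on this base: the upper rim is then 30 mm above the desk, the upper base 30 mm above this point, with 1 mm play sideways
- tray_floor (a point): the centre of the inside floor of the shallow black plastic sorting tray, 3 mm above the desk. The tray is 160 mm (its x) by 230 mm (its y) over its edge, which stands 13 mm above the desk; the flat floor inside is 142 by 212 mm. It does not slide. z up
- nut_1: a plain steel hex nut, 17 mm across the flats, 8 mm thick, 12 g, loose in the full cup at first. The point is its centre; z is the axis of its hole
- spacer_1: a brass hex spacer, 13 mm across the flats, 24 mm long, 22 g, loose in the full cup at first. The point is its centre; z runs along it
- nut_2: a plain steel hex nut, 17 mm across the flats, 8 mm thick, 12 g, loose in the full cup at first. The point is its centre; z is the axis of its hole
- spacer_2: a brass hex spacer, 13 mm across the flats, 24 mm long, 22 g, loose in the full cup at first. The point is its centre; z runs along it
- nut_3: a plain steel hex nut, 17 mm across the flats, 8 mm thick, 12 g, loose in the full cup at first. The point is its centre; z is the axis of its hole
- spacer_3: a brass hex spacer, 13 mm across the flats, 24 mm long, 22 g, loose in the full cup at first. The point is its centre; z runs along it
- gear_motor: a small gear motor with a black gearbox, 89 mm long, loose on the desk at the right; a bystander. The point is under its middle
- tape_roll: a roll of black tape, 55 mm wide, 19 mm high, loose on the desk at the left; a bystander. The point is under its middle

How it is judged:
By the outcome, as a careful person would: the job done as asked, in the order asked, and still so for the second after the job is handed in, with the robot touching nothing.
It also fails if it takes over 61 s, if anything falls off the work surface, if the arm or the gripper's body presses on something with over 40 N, if the wrist force passes 120 N, or if a joint passes its speed limit or range.

### The arm

A 6-joint arm with a two-finger parallel gripper is mounted at the origin on the work surface; the furniture and walls round the work are solid. World frame = base frame: x ahead of the robot, y to its left, z up, the work surface at z = 0. Lengths are in m, angles in rad, forces in N, time in s.
With the tool pointing down it reaches from about 0.275 to 0.85 m from the base axis. Payload 5.2 kg.
Tool frame: the origin (TCP) lies on the mounting face of the last link; the fingertips stand 173 mm ahead of it and the grasp point (between the pads) lies 155 mm ahead of it; z points along the fingers, y is the line along which they close (so a half turn about z gives the same grasp; the last joint's range is limited). The gripper opens to 85 mm and grips with 20 to 120 N. Pads are 22 mm wide; open, the fingers measure 114 mm over their backs; the gripper's body (76 mm by 85 mm) begins 54 mm behind the grasp point. The pads swing forward as they close: fully open they stand 13 mm farther back than shut.
Start: joints at [0.912, 0.259, 1.535, -0, 1.348, -0.203], TCP at [0.242, 0.494, 0.405] pointing down, gripper open.
Joint ranges: [-3.14, 3.14], [-0.91, 2.08], [0.19, 2.58], [-1.22, 4.36], [0.22, 2.71], [-3.12, 3.12]. Speed limits (rad/s): [2.57, 2.57, 3.14, 3.14, 3.14, 3.14].

### API

Orientations are given as a unit quaternion [w, x, y, z].
In Python, from station import read_state, optics, ctrl, regions_of, pinpoint gives the robot as it stands. The module is installed in compiled form; this text tells all that it offers.
- The arm moves only by the shell command python3 -m inch 'ROWS' [OPENING] [FORCE]. ROWS is text: rows parted by semicolons, each of 6 numbers parted by spaces: the shift along the world's x, y, z in m, then the turn, a rotation vector about the world's x, y, z in rad. A call has 1 to 5 rows; each row is the pose to reach, as a shift and turn from the pose commanded when the call began; what a row does not reach only later rows make up. A row lasts 1/12 s, in which the tool goes at most 41.7 mm and 7.16 degrees, less where a joint would pass 70% of its speed; a pose out of reach is approached as far as the arm can. A call with a gripper value outside its range is refused whole. OPENING is the opening in per cent of the stroke, from 0 (shut) to 100 (fully open), set as the call begins (- or left out, the last holds). The fingers move at their own pace and stop on an object; FORCE is the grip in N (left out, the last holds). Time passes only in rows, so rows that repeat a pose let the fingers close. It gives the time, the measured TCP pose, the force and the opening at its end, in the units of the state.
- read_state(): the state, without advancing time (a new reading comes with each control period).
- optics.read_camera(name): name is "side" or "top" or "wrist"; returns the picture (400x640x3 uint8, red, green, blue); there is no depth.
- optics.camera_params(name): a dict with "mtx" (3x3 intrinsics, pixels), "k1" (the pictures are not rectified: a ray, as slopes to the right and down, at radius r is drawn at 1 + k1 r^2 times it, then the intrinsics apply), "R" (3x3) and "t" (3): a world point X has camera coordinates R X + t. Camera axes: x right, y down, z forward; pixel columns grow to the right and rows downward; lengths in m; the calibration is good to about 2 mm. A picture is of the moment at which its call begins: read the wrist's pose just before it. camera_params takes no time and is no camera call; for the wrist camera it gives the pose at the moment of the call.
- ctrl.job_done(): hands the job in, once; it reports no verdict.
Trained networks look in the newest picture that a camera, given by its name, has taken for a name from the list of things; names that differ only in an ending like _2 or _b are one class to them, and where a whole thing is asked for, a point or a joint stands for the part that bears it (a point fixed in the world has none). Each returns a list of dicts, best first, with "score" (0 to 1); they miss things now and then, are a little off and sometimes report something else, mostly with a low value. They report only what shows in the picture. A call takes as long as a camera call.
- regions_of(camera, query): "region" (400x640 bool, what is visible of it).
- pinpoint(camera, query): "xyz" ([x, y, z] in m, in world coordinates, good to about 4 mm: a listed point, or the origin of a listed thing).
The state is a dict: "time": time; "q": joint angles; "joint_velocities": joint speeds; "joint_torque": joint torques, N m; "tcp_pos": TCP position; "eef_rot": TCP orientation; "force": force on the tool from outside, world axes, zero at the start; "torque": the same for the moment, N m; "finger_gap": finger opening in m.
Only numpy, scipy, OpenCV 4.12 (cv2) and the standard library are available. Lean on these libraries where they do the work, as an engineer would, in place of code of your own. Each camera call takes 0.05 s, during which the arm holds its last target. There are 200 camera calls.

## Working session

There is one attempt and no reset: what is moved stays moved. The work goes in short steps, Python scripts to look and compute and a shell command to move; the robot and the scene stay as the last step left them, time stands still between calls to the robot, and variables do not carry over. Pictures are saved under pics/ and viewed, on a budget of 10 in all, crops included, one or two more only if the job needs it, and the job is handed in when it is done.

```bash
mkdir -p pics; ls
cat > h.py <<'E'
from station import read_state, optics, ctrl, regions_of, pinpoint
import numpy as np, cv2
from scipy.spatial.transform import Rotation as Ro
E
python3 - <<'E'
from h import *
s=read_state(); print({k:np.round(s[k],3).tolist() for k in s})
ims=[]
for c in("top","side"):
    im=optics.read_camera(c); cv2.imwrite(f"pics/{c}0.png",im[...,::-1])
    p=optics.camera_params(c); print(c,np.round(-p["R"].T@p["t"],3),np.round(p["R"],2).tolist(),p["mtx"][0,0],p["k1"])
    for q in("cup_center","cup_rim","empty_top","tray_floor","gear_motor","tape_roll"):
        print(q,[(np.round(d["xyz"],3).tolist(),round(d["score"],2)) for d in pinpoint(c,q)[:2]])
E
```

```text
pics
{'time': 0.0, 'q': [0.912, 0.259, 1.536, -0.0, 1.348, -0.203], 'joint_velocities': [-0.0, -0.0, 0.0, 0.0, 0.0, 0.0], 'joint_torque': [0.002, -44.602, -29.058, 0.0, 0.012, -0.0], 'tcp_pos': [0.242, 0.494, 0.404], 'eef_rot': [-0.0, 0.226, 0.974, -0.001], 'force': [-0.139, 0.336, -0.543], 'torque': [-0.047, 0.009, -0.018], 'finger_gap': 0.085}
top [ 0.343 -0.101  0.963] [[0.03, -1.0, 0.0], [-1.0, -0.03, -0.08], [0.08, 0.0, -1.0]] 387.3927729897524 -0.042639984701803295
cup_center [([0.444, 0.197, 0.038], 0.86)]
cup_rim [([0.443, 0.202, 0.082], 0.86)]
empty_top [([0.49, -0.299, 0.079], 0.89), ([0.458, 0.205, 0.014], 0.59)]
tray_floor [([0.474, -0.05, 0.002], 0.76)]
gear_motor [([0.394, -0.401, 0.001], 0.84)]
tape_roll [([0.358, 0.219, 0.001], 0.77)]
side [ 0.103 -1.005  0.467] [[0.95, -0.32, 0.0], [-0.11, -0.35, -0.93], [0.3, 0.88, -0.36]] 374.74471915304844 -0.051644277131060165
cup_center [([0.443, 0.198, 0.045], 0.79)]
cup_rim [([0.443, 0.202, 0.082], 0.78)]
empty_top [([0.486, -0.3, 0.082], 0.67)]
tray_floor [([0.476, -0.051, 0.004], 0.89)]
gear_motor [([0.396, -0.4, 0.001], 0.59), ([0.488, -0.299, 0.079], 0.45)]
tape_roll [([0.363, 0.214, 0.002], 0.51)]
```

View pics/top0.png

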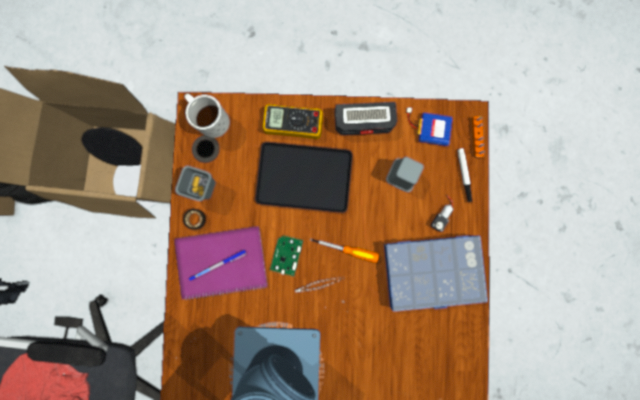

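View pics/side0.png

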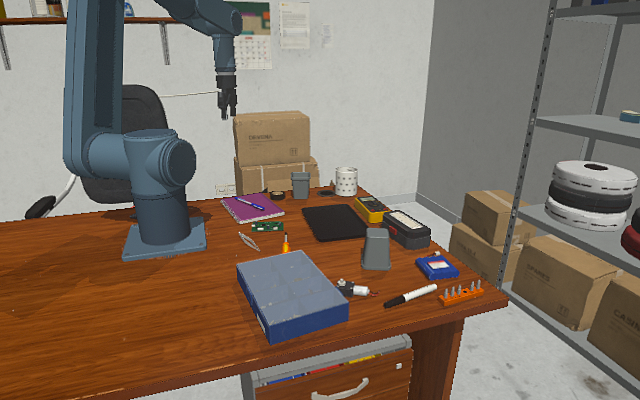

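The full cup (195,184) is at the left with the tape at (194,218) and a mug at (207,115). The tray is in the middle, and the empty cup is at (405,173) with the motor at (442,217). The networks' points agree with this. I'll check the cup yaws from the masks and zoom in on the surroundings.

```bash
cat >> h.py <<'E'
def pix2plane(c,uv,z,p=None):
    p=p or optics.camera_params(c); uv=np.atleast_2d(np.asarray(uv,float)); m=p["mtx"]
    d=(uv-[m[0,2],m[1,2]])/[m[0,0],m[1,1]]; r=d.copy()
    for _ in range(20): r=d/(1+p["k1"]*(r**2).sum(1,keepdims=True))
    D=np.c_[r,np.ones(len(r))]@p["R"]; C=-p["R"].T@p["t"]
    return C+D*((z-C[2])/D[:,2])[:,None]
def proj(c,X,p=None):
    p=p or optics.camera_params(c); Y=np.atleast_2d(X)@p["R"].T+p["t"]; s=Y[:,:2]/Y[:,2:]
    s=s*(1+p["k1"]*(s**2).sum(1,keepdims=True)); m=p["mtx"]
    return s*[m[0,0],m[1,1]]+[m[0,2],m[1,2]]
E
python3 - <<'E'
from h import *
im=optics.read_camera("top")
cv2.imwrite("pics/top_crop.png",cv2.resize(im[90:240,170:460,::-1],None,fx=2.7,fy=2.7,interpolation=cv2.INTER_CUBIC))
for q,z in(("cup_center",.082),("empty_top",.082),("tray_floor",.013)):
    for d in regions_of("top",q)[:1]:
        m=d["region"].astype(np.uint8); cs=max(cv2.findContours(m,0,1)[0],key=cv2.contourArea)[:,0]
        P=pix2plane("top",cs,z)[:,:2].astype(np.float32); print(q,d["score"],m.sum(),cs.min(0),cs.max(0),cv2.minAreaRect(P))
print(pix2plane("top",[(205,148)],0.0),pix2plane("top",[(207,110)],0.09))
print(proj("side",[(.53,.18,0)]))
E
```

```text
cup_center 0.96 812 [176 166] [214 201] ((0.44009172916412354, 0.1928480863571167), (0.08255881816148758, 0.07142240554094315), 67.1336898803711)
empty_top 0.93 872 [386 158] [423 191] ((0.479543000459671, -0.28606897592544556), (0.06795624643564224, 0.0740383192896843), 66.73383331298828)
tray_floor 0.93 5914 [255 142] [352 212] ((0.4738233685493469, -0.05029401183128357), (0.23203988373279572, 0.15985368192195892), 85.92723083496094)
[[0.54158356 0.20173034 0.        ]] [[0.61248959 0.17410418 0.09      ]]
[[325.9175478  195.54730647]]
```

View pics/top_crop.png

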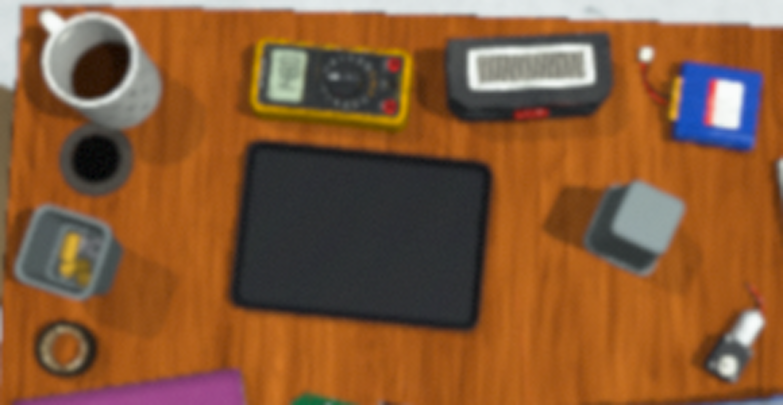

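```bash
cat > log.py <<'E'
from h import *
import json
s=read_state(); open("log.jsonl","a").write(json.dumps({k:np.asarray(s[k]).tolist() for k in s})+"\n")
E
python3 log.py
python3 -m inch '0.02 -0.2 -0.02 0.5 0.2 0;0.02 -0.2 -0.02 0.5 0.2 0;0.02 -0.2 -0.02 0.5 0.2 0;0.02 -0.2 -0.02 0.5 0.2 0;0.02 -0.2 -0.02 0.5 0.2 0'; python3 log.py
python3 -m inch '0.05 -0.2 0 0.2 0 -0.5;0.05 -0.2 0 0.2 0 -0.5;0.05 -0.2 0 0.2 0 -0.5;0.05 -0.2 0 0.2 0 -0.5;0.05 -0.2 0 0.2 0 -0.5'; python3 log.py
cat > fk.py <<'E'
from h import *
import json
from scipy.optimize import least_squares
def fk(q,L):
    # L: z1,a1,l1(y) upper a2, elbow ax, forearm l, wrist offs wx(in tool-bend dir), tool dt, lateral sums
    rz=lambda a:Ro.from_euler('z',a); ry=lambda a:Ro.from_euler('y',a)
    z1,a1,s,a2,ex,fl,wx,wy,dt,y6=L
    R=rz(q[0]); p=np.array([0,0,z1])+R.apply([a1,s,0])
    R=R*ry(q[1]); p=p+R.apply([0,0,a2])
    R=R*ry(q[2]); p=p+R.apply([ex,0,fl])
    R=R*rz(q[3]); p=p+R.apply([wx,wy,0])
    R=R*ry(q[4]); p=p+R.apply([y6,0,dt])
    R=R*rz(q[5]); return p,R
E
python3 - <<'E'
from fk import *
S=[json.loads(l) for l in open("log.jsonl")]
for s in S:
    p,R=fk(s["q"],np.zeros(10)); Rm=Ro.from_quat(np.roll(s["eef_rot"],-1))
    print(np.round(s["q"],3),np.round(s["tcp_pos"],3),round(s["time"],2)); print(np.round((R.inv()*Rm).as_matrix(),3).tolist())
E
```

```text
time: 1.32
tcp_pos: [0.2614, 0.2926, 0.3848]
eef_rot: [-0.152, 0.217, 0.938, 0.222]
force: [1.2, -1.3, 0.3]
finger_gap: 0.0853
time: 1.73
tcp_pos: [0.3093, 0.1017, 0.3851]
eef_rot: [-0.113, 0.428, 0.829, 0.342]
force: [1.5, -0.3, 0.2]
finger_gap: 0.0852
[ 0.912  0.259  1.535  0.     1.348 -0.203] [0.242 0.494 0.405] 0.9
[[0.0, -1.0, -0.0], [1.0, 0.0, 0.0], [-0.0, -0.0, 1.0]]
[ 0.294 -0.055  2.011  0.569  1.284 -1.014] [0.261 0.293 0.385] 1.32
[[0.0, -1.0, -0.0], [1.0, 0.0, 0.0], [-0.0, -0.0, 1.0]]
[-0.454 -0.18   2.171  0.705  1.447 -1.269] [0.309 0.102 0.385] 1.73
[[0.0, -1.0, -0.0], [1.0, 0.0, 0.0], [-0.0, -0.0, 1.0]]
```

```bash
cat > fit.py <<'E'
from fk import *
S=[json.loads(l) for l in open("log.jsonl")]
def go(free):
    x0=np.array([.3,0,0,.4,0,.4,0,0,.15,0])
    def f(x):
        L=x0*0; L[free]=x
        return np.concatenate([fk(s["q"],L)[0]-s["tcp_pos"] for s in S])
    r=least_squares(f,x0[free]); L=x0*0; L[free]=r.x
    return L,np.abs(r.fun).max()
if __name__=="__main__":
  for fr in([0,3,5,8],[0,2,3,5,8],[0,3,5,7,8],[0,3,5,6,8],[0,2,3,5,7,8],[0,3,5,8,9],[0,1,3,5,7,8],[0,3,4,5,7,8],[0,3,5,6,7,8]):
    L,e=go(fr); print(fr,np.round(L,4),round(e*1e3,2))
E
python3 fit.py
```

```text
[0, 3, 5, 8] [0.365  0.     0.     0.4878 0.     0.4215 0.     0.     0.3605 0.    ] 85.83
[0, 2, 3, 5, 8] [0.128  0.     0.1111 0.5642 0.     0.4042 0.     0.     0.1801 0.    ] 0.88
[0, 3, 5, 7, 8] [0.096  0.     0.     0.5976 0.     0.3946 0.     0.0966 0.2252 0.    ] 43.47
[0, 3, 5, 6, 8] [0.3438 0.     0.     0.513  0.     0.4627 0.1917 0.     0.1676 0.    ] 88.48
[0, 2, 3, 5, 7, 8] [ 0.1295  0.      0.1125  0.5634  0.      0.4044  0.     -0.0016  0.1801
  0.    ] 0.81
[0, 3, 5, 8, 9] [3.650e-01 0.000e+00 0.000e+00 4.878e-01 0.000e+00 4.219e-01 0.000e+00
 0.000e+00 3.604e-01 4.000e-04] 85.83
[0, 1, 3, 5, 7, 8] [ 0.2622 -0.3951  0.      0.5588  0.      0.8102  0.      0.1107  0.2186
  0.    ] 2.94
[0, 3, 4, 5, 7, 8] [ 2.2827  0.      0.     -0.0977  1.4201  0.905   0.      0.0999  0.2265
  0.    ] 27.86
[0, 3, 5, 6, 7, 8] [0.0897 0.     0.     0.6072 0.     0.4126 0.0823 0.0956 0.1438 0.    ] 43.25
```

```bash
cat >> fk.py <<'E'
L0=np.array([.1295,0,.1112,.564,0,.4042,0,0,.1801,0])
lo=np.array([-3.14,-.91,.19,-1.22,.22,-3.12]);hi=np.array([3.14,2.08,2.58,4.36,2.71,3.12])
def ik(p,R,q0):
    def f(q):
        P,Q=fk(q,L0); Q=Q*Ro.from_euler('z',np.pi/2)
        return np.r_[(P-p)*10,(Q.inv()*R).as_rotvec()]
    r=least_squares(f,np.clip(q0,lo+1e-3,hi-1e-3),bounds=(lo,hi)); return r.x,np.abs(r.fun).max()
def tool(psi,E,roll=0,flip=False):
    "tool pointing azimuth psi, E deg below horizontal, closing axis horizontal, then rolled about d"
    a,e=np.radians([psi,E]); d=np.array([np.cos(a)*np.cos(e),np.sin(a)*np.cos(e),-np.sin(e)])
    y=np.array([-np.sin(a),np.cos(a),0])*(-1 if flip else 1)
    R=Ro.from_matrix(np.c_[np.cross(y,d),y,d]); return Ro.from_rotvec(np.radians(roll)*d)*R,d
def tcp(grasp,psi,E,roll=0,flip=False,g=.155):
    R,d=tool(psi,E,roll,flip); return np.array(grasp)-g*d,R
E
python3 - <<'E'
from fk import *
q=read_state()["q"]
for flip in(False,True):
    qq=np.array(q)
    for nm,g,psi,E,roll in [("pre",(.444-.1*.31,.198-.1*.95,.06),72,7,0),("pick",(.444,.198,.042),72,7,0),("lift",(.444,.198,.15),72,7,0)]:
        p,R=tcp(g,psi,E,roll,flip); qq,e=ik(p,R,qq); print(flip,nm,np.round(qq,2),round(e,4))
    for psi in(60,72,85):
      for roll in(0,-90,-180,90,180):
        p,R=tcp((.475,-.02,.05),psi,7,roll,flip); q2,e=ik(p,R,qq if roll in(0,90,-90) else q2); print(" ",psi,roll,np.round(q2,2),round(e,4))
for n,(u,v,z) in {"box flap":(170,150,.2),"boxcorner":(170,210,.1),"organizer tl":(386,240,.05),"org br":(487,300,.05),"org tr":(484,237,.05)}.items(): print(n,pix2plane("top",(u,v),z).round(3))
print(pix2plane("side",(350,300),.0).round(3),pix2plane("side",(322,252),.05).round(3))
for X in [(.4,.3,.3),(.4,.3,.1),(.6,.3,.2),(.34,-.31,.05)]: print(X,proj("side",X),proj("top",X))
E
```

```text
False pre [-0.59  0.5   2.29  0.49  0.88 -3.12] 1.0062
False pick [-0.31  0.52  2.27  0.62  0.73 -3.12] 1.075
False lift [-0.4   0.29  2.27  0.76  0.97 -3.12] 0.8313
  60 0 [-0.81  0.6   2.15  0.57  0.99 -3.12] 0.9277
  60 -90 [-0.51  0.49  2.35 -1.22  0.22 -3.12] 1.578
  60 -180 [-0.44  0.44  2.33 -1.22  0.22 -3.12] 1.5962
  60 90 [-1.04  0.86  2.29  1.04  1.44 -3.12] 0.0265
  60 180 [-1.04  0.87  2.3   1.05  1.44 -1.59] 0.0
  72 0 [-0.8   0.69  2.02  0.56  1.21 -3.12] 1.0827
  72 -90 [-0.5   0.52  2.29 -1.22  0.22 -3.12] 1.5745
  72 -180 [-0.44  0.48  2.27 -1.22  0.22 -3.12] 1.7635
  72 90 [-0.96  0.87  2.13  0.92  1.53 -3.03] 0.0
  72 180 [-0.96  0.87  2.13  0.92  1.53 -1.46] 0.0
  85 0 [-0.77  0.78  1.88  0.57  1.44 -3.12] 1.2054
  85 -90 [-0.47  0.55  2.23 -1.22  0.22 -3.12] 1.5643
  85 -180 [-0.42  0.51  2.21 -1.22  0.22 -3.12] 1.9352
  85 90 [-0.86  0.9   1.95  0.79  1.65 -2.94] 0.0
  85 180 [-0.86  0.9   1.95  0.79  1.65 -1.37] 0.0
True pre [-0.9   0.85  2.45  1.01  1.36 -1.71] 0.0
True pick [-0.65  0.91  2.49  1.28  1.37 -1.82] 0.0
True lift [-0.65  0.6   2.48  1.23  1.47 -1
[... 602 characters left out ...]
0.79  1.65 -2.94] 0.0
  85 -180 [-0.77  0.78  1.88  0.57  1.44 -3.12] 1.2055
  85 90 [-0.86  0.9   1.95  0.79  1.65  0.2 ] 0.0
  85 180 [-0.86  0.9   1.95  0.79  1.65  1.77] 0.0
box flap [[0.494 0.21  0.2  ]]
boxcorner [[0.378 0.242 0.1  ]]
organizer tl [[ 0.325 -0.251  0.05 ]]
org br [[ 0.192 -0.492  0.05 ]]
org tr [[ 0.338 -0.484  0.05 ]]
[[ 0.369 -0.418  0.   ]] [[ 0.351 -0.293  0.05 ]]
(0.4, 0.3, 0.3) [[279.95109129 107.56579388]] [[ 93.57719771 190.25159716]]
(0.4, 0.3, 0.1) [[281.80207866 163.08518481]] [[145.09745431 199.4030033 ]]
(0.6, 0.3, 0.2) [[333.24184767 132.68516382]] [[130.05866251  98.08719759]]
(0.34, -0.31, 0.05) [[319.68590088 256.22124783]] [[410.91021622 234.29861324]]
```

```bash
cat > to.py <<'E'
from fk import *
import sys
def show(g,psi,E,roll=0,flip=True,nm="",gp=.155):
    s=read_state(); p,R=tcp(g,psi,E,roll,flip,gp); R0=Ro.from_quat(np.roll(s["eef_rot"],-1))
    q,e=ik(p,R,np.array(s["q"])); rv=(R*R0.inv()).as_rotvec()
    print(nm,"shift",np.round(p-s["tcp_pos"],4),"turn",np.round(rv,4),"deg",np.degrees(np.linalg.norm(rv)).round(1),"q",np.round(q,2),"err",round(e,4))
E
python3 -c "
from to import *
show((.444-.034,.198-.105,.11),72,7,0,True,'pre')"
```

```text
pre shift [ 0.0532 -0.155  -0.2562] turn [ 0.8258  0.528  -0.5064] deg 63.2 q [-0.93  0.72  2.44  0.96  1.44 -1.59] err 0.0
```

```bash
python3 -m inch '.027 -.078 -.1 .413 .264 -.253;.027 -.078 -.1 .413 .264 -.253;.027 -.078 -.1 .413 .264 -.253;.027 -.078 -.1 .413 .264 -.253;.027 -.078 -.1 .413 .264 -.253'; python3 log.py
python3 -c "
from to import *
show((.444-.034,.198-.105,.11),72,7,0,True,'pre')"
```

```text
time: 2.15
tcp_pos: [0.3377, 0.0229, 0.2829]
eef_rot: [-0.265, 0.538, 0.656, 0.457]
force: [0.9, 0.8, 0.1]
finger_gap: 0.0856
pre shift [ 0.0248 -0.0762 -0.154 ] turn [ 0.4038  0.2576 -0.2528] deg 31.0 q [-0.93  0.72  2.44  0.96  1.44 -1.59] err 0.0
```

```bash
python3 -m inch '.025 -.076 -.154 .404 .258 -.253;.025 -.076 -.154 .404 .258 -.253;.025 -.076 -.154 .404 .258 -.253;.025 -.076 -.154 .404 .258 -.253;.025 -.076 -.154 .404 .258 -.253'; python3 log.py
python3 - <<'E'
from to import *
import fit
L,e=fit.go([0,2,3,5,8]);print(L.round(4),e)
p=optics.camera_params("wrist"); im=optics.read_camera("wrist"); cv2.imwrite("pics/w1.png",im[...,::-1])
print("cam",(-p["R"].T@p["t"]).round(3),p["R"].round(2).tolist())
for q in("cup_center","cup_rim"):
    for d in pinpoint("wrist",q)[:1]: print(q,np.round(d["xyz"],4),d["score"])
show((.444-.034,.198-.105,.045),72,7,0,True,'pre2')
E
```

```text
time: 2.57
tcp_pos: [0.3628, -0.053, 0.1235]
eef_rot: [-0.39, 0.606, 0.44, 0.535]
force: [-0.4, -0.3, -0.2]
finger_gap: 0.0852
[0.2322 0.     0.0965 0.4827 0.     0.4046 0.     0.     0.2072 0.    ] 0.025163353315714676
cam [ 0.376 -0.016  0.192] [[0.95, -0.31, -0.0], [-0.12, -0.38, -0.92], [0.28, 0.87, -0.4]]
cup_rim [0.4444 0.2014 0.0811] 0.78
pre2 shift [ 0.0005 -0.0025 -0.0666] turn [ 0.0067  0.0071 -0.007 ] deg 0.7 q [-0.93  0.89  2.44  0.99  1.34 -1.73] err 0.0
```

View pics/w1.png

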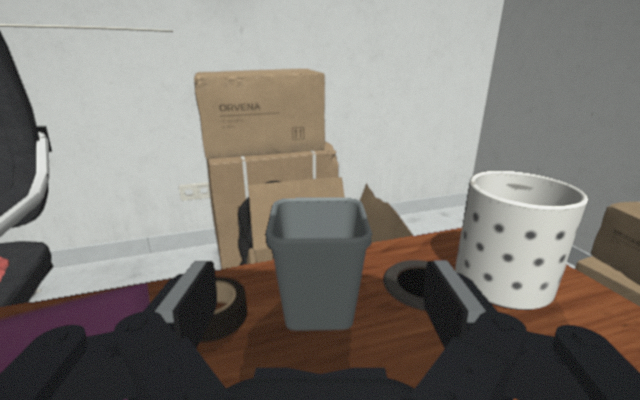

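The cup's front rim runs level from (269,238) to (369,237), centred between the fingers, so the 72° face direction holds. The tape and the flat pot beside it are low. I'll refine the arm model and go lower.

Run:
```python
import fit
from itertools import combinations
import numpy as np
base=[0,2,3,5,8]
for k in(1,2):
  for ex in combinations([1,4,6,7,9],k):
    L,e=fit.go(base+list(ex)); print(ex,L.round(4),round(e*1e3,2))
```

```text
(1,) [ 0.2297 -0.0104  0.0952  0.4932  0.      0.4147  0.      0.      0.2095
  0.    ] 24.22
(4,) [0.2217 0.     0.1108 0.5344 0.0602 0.4259 0.     0.     0.1808 0.    ] 0.0
(6,) [ 0.2258  0.      0.1017  0.4782  0.      0.3869 -0.0857  0.      0.2842
  0.    ] 21.49
(7,) [ 0.2226  0.      0.1172  0.4956  0.      0.4063  0.     -0.0211  0.1988
  0.    ] 21.42
(9,) [ 0.2312  0.      0.0964  0.483   0.      0.3901  0.      0.      0.2091
 -0.0139] 25.22
(1, 4) [ 0.2217 -0.      0.1108  0.5344  0.0602  0.4259  0.      0.      0.1808
  0.    ] 0.0
(1, 6) [ 0.2213 -0.0133  0.1012  0.4908  0.      0.3964 -0.1023  0.      0.3021
  0.    ] 19.58
(1, 7) [ 0.2225  0.0007  0.1179  0.4953  0.      0.4056  0.     -0.0217  0.1984
  0.    ] 21.37
(1, 9) [ 0.2307 -0.012   0.0951  0.4943  0.      0.4347  0.      0.      0.2074
  0.0179] 24.02
(4, 6) [0.2217 0.     0.1108 0.5344 0.0602 0.4259 0.     0.     0.1808 0.    ] 0.0
(4, 7) [ 0.2217  0.      0.1108  0.5344  0.0602  0.4259  0.     -0.      0.1808
  0.    ] 0.0
(4, 9) [ 0.2217  0.      0.1108  0.5344  0.0602  0.4259  0.      0.      0.1808
 -0.    ] 0.0
(6, 7) [ 0.2157  0.      0.1231  0.4913  0.      0.388  -0.0889 -0.0215  0.2785
  0.    ] 17.52
(6, 9) [ 0.2244  0.      0.1017  0.4786  0.      0.3683 -0.0868  0.      0.2876
 -0.0178] 21.51
(7, 9) [ 0.2235  0.      0.1231  0.498   0.      0.4565  0.     -0.0269  0.19
  0.048 ] 20.18
```

```bash
python3 -m inch '0 -.002 -.02 0.003 0.003 -0.003;0 -.002 -.04 .006 .007 -.007;0 -.002 -.053 .006 .007 -.007;0 -.002 -.063 .006 .007 -.007;0 -.002 -.066 .006 .007 -.007'; python3 log.py
python3 -c "
from to import *
show((.444,.1995,.045),72,7,0,True,'pick')"
```

```text
time: 3.13
tcp_pos: [0.3626, -0.0529, 0.0665]
eef_rot: [-0.386, 0.606, 0.444, 0.535]
force: [0.3, 0.1, 0.5]
finger_gap: 0.0855
pick shift [ 0.0339  0.1061 -0.0026] turn [ 0.008   0.005  -0.0017] deg 0.6 q [-0.64  0.91  2.49  1.28  1.37 -1.81] err 0.0
```

```bash
sed -i 's/^L0=.*/L0=np.array([.2217,0,.1108,.5344,.0602,.4259,0,0,.1808,0])/' fk.py
python3 - <<'E'
from to import *
show((.444,.1995,.045),72,7,0,True,'pick')
q=np.array(read_state()["q"])
for nm,g,psi,E,roll in [("pick",(.444,.1995,.045),72,7,0),("lift",(.444,.2,.13),72,7,0),("tray",(.475,0,.13),72,12,0),("t",(.46,0,.06),72,12,90),("t",(.475,0,.05),72,12,135),("t",(.475,0,.045),72,12,180),("t65",(.475,0,.045),65,12,180),("out",(.475-.04,-.12,.07),72,12,180)]:
    p,R=tcp(g,psi,E,roll,True); q,e=ik(p,R,q); print(nm,np.round(q,2),round(e,4))
    qe=fk(q,L0);
E
```

```text
pick shift [ 0.0339  0.1061 -0.0026] turn [ 0.008   0.005  -0.0017] deg 0.6 q [-0.64  1.02  2.24  1.26  1.41 -1.69] err 0.0
pick [-0.64  1.02  2.24  1.26  1.41 -1.69] 0.0
lift [-0.64  0.79  2.3   1.24  1.47 -1.51] 0.0
tray [-0.93  0.74  1.99  0.93  1.6  -1.24] 0.0
t [-0.95  0.89  2.    0.91  1.51  0.2 ] 0.0
t [-0.93  0.92  1.97  0.93  1.51  1.  ] 0.0
t [-0.93  0.93  1.97  0.93  1.51  1.77] 0.0
t65 [-0.97  0.92  2.06  1.01  1.45  1.71] 0.0
out [-1.12  0.9   1.83  0.75  1.66  1.85] 0.0
```

Everything is reachable with the exact model. I'll advance to the grasp.

```bash
python3 -m inch '.007 .022 -.0005 .008 .005 -.002;.014 .044 -.001 .008 .005 -.002;.021 .066 -.0015 .008 .005 -.002;.028 .088 -.002 .008 .005 -.002;.034 .106 -.0025 .008 .005 -.002'
python3 -m inch '0 0 0 0 0 0;0 0 0 0 0 0'
python3 - <<'E'
from to import *
im=optics.read_camera("wrist"); cv2.imwrite("pics/w2.png",im[...,::-1])
show((.444,.1995,.045),72,7,0,True,'pick'); print(pinpoint("wrist","cup_rim")[:1])
E
```

```text
time: 3.55
tcp_pos: [0.3964, 0.0547, 0.0651]
eef_rot: [-0.39, 0.605, 0.439, 0.537]
force: [0.6, 0.8, 0.6]
finger_gap: 0.0854
time: 3.72
tcp_pos: [0.396, 0.0542, 0.0645]
eef_rot: [-0.391, 0.605, 0.44, 0.537]
force: [0.0, -0.5, -0.3]
finger_gap: 0.0853
pick shift [ 0.0003 -0.0001 -0.0002] turn [-0.0035 -0.0005  0.0005] deg 0.2 q [-0.64  1.02  2.24  1.26  1.41 -1.69] err 0.0
[{'xyz': [0.4435, 0.2017, 0.0785], 'score': 0.94}]
```

View pics/w2.png

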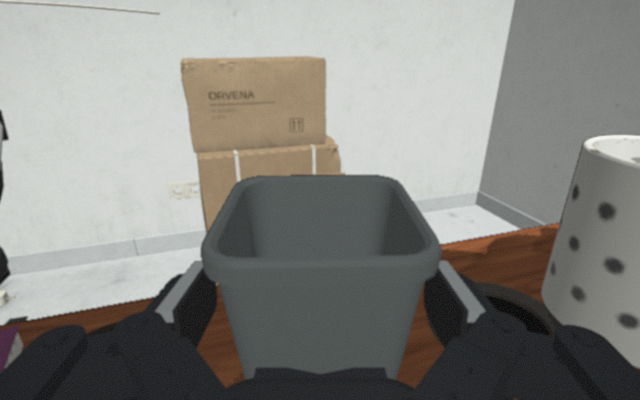

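The cup sits centred and square between the pads, with rim corners at (212,265) and (432,265). I'll close the gripper and lift.

```bash
python3 -m inch '0 0 0 0 0 0;0 0 0 0 0 0;0 0 0 0 0 0;0 0 0 0 0 0;0 0 0 0 0 0' 0 45
python3 -m inch '0 0 0 0 0 0;0 0 0 0 0 0;0 0 0 0 0 0'
python3 -m inch '0 0 .005 0 0 0;0 0 .015 0 0 0;0 0 .03 0 0 0;0 0 .045 0 0 0;0 0 .06 0 0 0'
python3 -m inch '0 0 .01 0 0 0;0 0 .02 0 0 0;0 0 .025 0 0 0;0 0 .025 0 0 0'
python3 - <<'E'
from to import *
s=read_state();print(s["time"],s["force"],s["finger_gap"])
im=optics.read_camera("wrist"); print(pinpoint("wrist","cup_rim")[:1])
show((.465,-.0,.13),72,7,0,True,'over tray')
show((.465,-.0,.13),72,12,0,True,'over tray E12')
E
```

```text
time: 4.23
tcp_pos: [0.396, 0.0524, 0.0625]
eef_rot: [-0.391, 0.607, 0.436, 0.537]
force: [0.0, -3.1, 5.7]
finger_gap: 0.0601
time: 4.48
tcp_pos: [0.3961, 0.0526, 0.0624]
eef_rot: [-0.391, 0.607, 0.436, 0.537]
force: [0.6, -5.4, 5.2]
finger_gap: 0.0604
time: 4.9
tcp_pos: [0.3957, 0.0531, 0.1223]
eef_rot: [-0.392, 0.607, 0.437, 0.536]
force: [0.2, 0.6, -1.8]
finger_gap: 0.0601
time: 5.23
tcp_pos: [0.3958, 0.0531, 0.1477]
eef_rot: [-0.391, 0.607, 0.437, 0.536]
force: [-0.3, -0.3, -1.8]
finger_gap: 0.0603
5.2333 [-0.27360114 -0.31378006 -1.8074337 ] 0.0602862493613854
[{'xyz': [0.4439, 0.201, 0.1668], 'score': 0.69}]
over tray shift [ 0.0216 -0.1993  0.002 ] turn [-0.005  -0.0049  0.0033] deg 0.4 q [-0.95  0.8   2.    0.93  1.65 -1.3 ] err 0.0
over tray E12 shift [ 0.0223 -0.1972  0.0153] turn [-0.0879  0.0222  0.0035] deg 5.2 q [-0.94  0.74  2.01  0.91  1.6  -1.26] err 0.0
```

```bash
cat > plan.py <<'E'
from to import *
PSI,E=72,12; Rp,_=tool(72,7,0,True); c_t=Rp.inv().apply([0,0,1]); k_t=np.array([0,1.,0]); u_t=np.cross(k_t,c_t)
def geom(th,E=E):
    R,d=tool(PSI,E,th,True); c,k,u=R.apply([c_t,k_t,u_t])
    lip=np.array([.037*c+.035*(a*k+b*u)-.008*e*c for a in(-1,1) for b in(-1,1) for e in(0,1)])
    x=R.apply([1,0,0])
    fin=np.array([a*.0447*k+b*.012*x+t*d for a in(-1,1) for b in(-1,1) for t in(.018,-.03)])
    body=np.array([a*.0425*k+b*.038*x-t*d for a in(-1,1) for b in(-1,1) for t in(.054,.155)])
    base=np.array([-.045*c+.0255*(a*k+b*u) for a in(-1,1) for b in(-1,1)])
    return R,d,c,k,u,lip,fin,body,base
def hinge(th,H,gap,E=E):
    "grasp point with hinge lip mid at H (xy) and lowest lip at .003+gap"
    R,d,c,k,u,lip,fin,body,base=geom(th,E)
    low=lip[:4].mean(0)*0+.037*c+.035*k*np.sign(-k[2] if abs(k[2])>.02 else 1)
    g=np.r_[np.array(H)-low[:2],.003+gap-lip[:,2].min()]
    return g
E
python3 - <<'E'
from plan import *
R,d,c,k,u,*_=geom(180); print("final c",c.round(2),"k",k.round(2)); 
k0=geom(90)[3]; print("k at 90",k0.round(2))
s=-1 if k0[2]>0 else 1
# final: cup centre C wanted
C=np.array([.482,-.003]); kf=geom(180,E)[3]; h=C+.035*s*kf[:2]; print("hinge",h.round(3))
q=np.array(read_state()["q"])
for th in range(0,181,10):
    R,d,c,k,u,lip,fin,body,base=geom(th); low=.037*c+.035*s*k
    g=np.r_[h-low[:2],.003-lip[:,2].min()]
    p=g-.155*d; q,e=ik(p,R,q)
    f=fin[np.argmin(fin[:,2])]+g; b=body[np.argmin(body[:,2])]+g
    print(th,"c_el",np.degrees(np.arcsin(c[2])).round(0),"g",g.round(3),"finlow",f.round(3),"body",b.round(3),"base",(base[:,2].min()+g[2]).round(3),"q6",q[5].round(2),"e",round(e,3))
E
```

```text
final c [-0.1  -0.31 -0.95] k [-0.95  0.31  0.  ]
k at 90 [-0.06 -0.2  -0.98]
hinge [0.449 0.008]
0 c_el 85.0 g [ 0.414  0.016 -0.023] finlow [ 0.462  0.016 -0.038] body [ 0.355 -0.029 -0.049] base -0.07 q6 -1.56 e 0.0
10 c_el 79.0 g [ 0.409  0.019 -0.016] finlow [ 0.453  0.019 -0.039] body [ 0.424 -0.051 -0.049] base -0.067 q6 -1.39 e 0.0
20 c_el 70.0 g [ 0.405  0.022 -0.009] finlow [ 0.445  0.021 -0.039] body [ 0.411 -0.047 -0.047] base -0.062 q6 -1.22 e 0.0
30 c_el 60.0 g [ 0.403  0.024 -0.001] finlow [ 0.437  0.024 -0.037] body [ 0.4   -0.042 -0.043] base -0.055 q6 -1.04 e 0.0
40 c_el 50.0 g [0.402 0.026 0.007] finlow [ 0.43   0.028 -0.034] body [ 0.39  -0.037 -0.037] base -0.047 q6 -0.86 e 0.0
50 c_el 40.0 g [0.402 0.028 0.015] finlow [ 0.423  0.031 -0.03 ] body [ 0.38  -0.033 -0.03 ] base -0.037 q6 -0.68 e 0.0
60 c_el 31.0 g [0.404 0.03  0.023] finlow [ 0.418  0.034 -0.025] body [ 0.373 -0.028 -0.02 ] base -0.025 q6 -0.49 e 0.0
70 c_el 21.0 g [0.407 0.03  0.031] finlow [ 0.413  0.037 -0.018] body [ 0.367 -0.024 -0.01 ] base -0.013 q6 -0.31 e 0.0
80 c_el 11.0 g [0.412 0.031 0.03
[... 554 characters left out ...]
30 c_el -37.0 g [0.448 0.024 0.061] finlow [0.432 0.038 0.017] body [ 0.43  -0.038  0.017] base 0.062 q6 0.86 e 0.0
140 c_el -46.0 g [0.456 0.021 0.062] finlow [0.434 0.038 0.021] body [ 0.429 -0.038  0.018] base 0.071 q6 1.05 e 0.0
150 c_el -55.0 g [0.465 0.018 0.061] finlow [0.437 0.038 0.025] body [ 0.428 -0.037  0.019] base 0.077 q6 1.24 e 0.0
160 c_el -62.0 g [0.472 0.015 0.059] finlow [0.44  0.038 0.029] body [ 0.427 -0.037  0.021] base 0.082 q6 1.43 e 0.0
170 c_el -69.0 g [0.48  0.012 0.055] finlow [0.444 0.038 0.032] body [ 0.427 -0.037  0.022] base 0.084 q6 1.61 e 0.0
180 c_el -71.0 g [0.486 0.008 0.049] finlow [0.533 0.009 0.034] body [ 0.507 -0.062  0.023] base 0.084 q6 1.79 e 0.0
```

```bash
python3 -c "
from plan import *
show((.412,.031,.12),72,12,0,True,'A')
show((.412,.031,.10),72,12,80,True,'B')
_,d=tool(72,12); print(d.round(4))"
python3 -m inch '0 -.008 .002 -.017 .004 0;-.004 -.028 .003 -.034 .008 0;-.01 -.055 .004 -.05 .012 .001;-.016 -.09 .005 -.068 .016 .002;-.023 -.125 .005 -.085 .021 .003'
python3 -m inch '-.003 -.02 0 0 0 0;-.006 -.032 0 0 0 0;-.006 -.037 0 0 0 0;-.006 -.038 0 0 0 0'
python3 -c "
from plan import *
show((.412,.031,.10),72,12,40,True,'B')
show((.412,.031,.10),72,12,80,True,'B')"
```

```text
A shift [-0.0307 -0.1662  0.0053] turn [-0.0879  0.0222  0.0035] deg 5.2 q [-1.    0.74  2.16  0.86  1.52 -1.38] err 0.0
B shift [-0.0307 -0.1662 -0.0147] turn [ 0.3538  1.3274 -0.2252] deg 79.8 q [-1.    0.79  2.15  0.86  1.49 -0.02] err 0.0
[ 0.3023  0.9303 -0.2079]
time: 5.75
tcp_pos: [0.3722, -0.0734, 0.1518]
eef_rot: [-0.371, 0.628, 0.456, 0.509]
force: [1.0, 0.5, -1.8]
finger_gap: 0.0604
time: 6.08
tcp_pos: [0.3669, -0.1107, 0.1519]
eef_rot: [-0.37, 0.628, 0.455, 0.511]
force: [-0.3, 1.1, -2.1]
finger_gap: 0.0597
B shift [-0.0017 -0.0025 -0.0197] turn [ 0.2078  0.6506 -0.1417] deg 40.0 q [-1.    0.79  2.15  0.86  1.49 -0.72] err 0.0
B shift [-0.0017 -0.0025 -0.0197] turn [ 0.42    1.2999 -0.2856] deg 80.0 q [-1.    0.79  2.15  0.86  1.49 -0.02] err 0.0
```

```bash
python3 -m inch '0 0 0 .021 .065 -.014;0 0 0 .047 .146 -.032;-.001 -.001 0 .073 .227 -.05;-.001 -.001 0 .1 .308 -.068;-.002 -.002 0 .131 .406 -.089'
python3 -m inch '0 0 0 .026 .081 -.018;0 0 0 .052 .163 -.036;0 0 0 .079 .244 -.053;0 0 0 .105 .325 -.071;0 0 0 .131 .406 -.089'
python3 -m inch '0 0 -.002 .026 .081 -.018;0 0 -.004 .052 .163 -.036;0 0 -.006 .079 .244 -.053;0 0 -.008 .105 .325 -.071;0 0 -.01 .126 .39 -.085'
python3 -m inch '0 0 -.003 .01 .03 -.007;0 0 -.005 .03 .08 -.018;0 0 -.008 .03 .09 -.02;0 0 -.01 .03 .098 -.021'
python3 - <<'E'
from plan import *
for c in("wrist","side"): cv2.imwrite(f"pics/p80{c}.png",optics.read_camera(c)[...,::-1])
a=cv2.imread("pics/p80wrist.png"); b=cv2.imread("pics/p80side.png")[150:290,230:440]
cv2.imwrite("pics/p80.png",np.vstack([cv2.resize(a,(480,300)),cv2.resize(b,(480,300),interpolation=cv2.INTER_CUBIC)]))
show((.412,.031,.10),72,12,80,True,'B'); print(read_state()["force"])
E
```

```text
time: 6.5
tcp_pos: [0.3647, -0.11, 0.1522]
eef_rot: [-0.474, 0.712, 0.308, 0.416]
force: [0.5, 0.4, -1.8]
finger_gap: 0.0605
time: 6.92
tcp_pos: [0.3648, -0.1101, 0.1522]
eef_rot: [-0.553, 0.762, 0.147, 0.304]
force: [0.8, -0.3, -2.9]
finger_gap: 0.0601
time: 7.33
tcp_pos: [0.3648, -0.1101, 0.1421]
eef_rot: [-0.604, 0.776, -0.014, 0.182]
force: [0.2, 0.4, -2.2]
finger_gap: 0.0599
time: 7.67
tcp_pos: [0.3648, -0.1106, 0.1319]
eef_rot: [-0.611, 0.775, -0.053, 0.151]
force: [-0.6, -0.1, -2.2]
finger_gap: 0.0602
B shift [ 0.0003 -0.002   0.0002] turn [-0.0002  0.001  -0.0035] deg 0.2 q [-1.    0.79  2.15  0.86  1.49 -0.02] err 0.0
[-0.67435211 -0.44815297 -1.81849026]
```

View pics/p80.png

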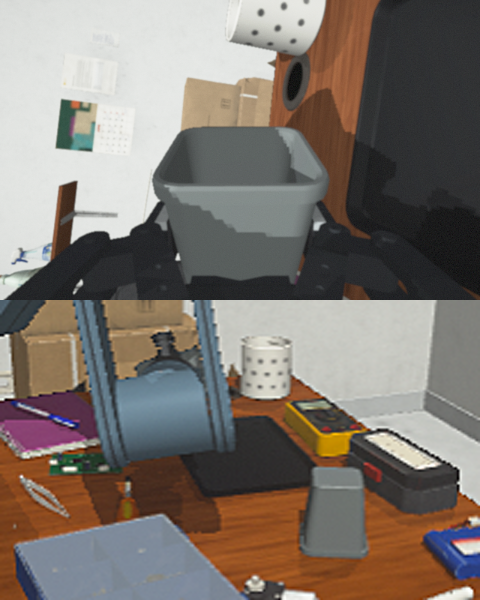

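At 80° of roll the cup is held square and nothing has spilled. The wrist housing is bulky and would come near the empty cup at the end, so I'll finish with azimuth 68° and 15° tilt. Next I'll plan the pour steps.

```bash
sed -i 's/^PSI,E=72,12/PSI,E=68,15/' plan.py
cat > steps.py <<'E'
from plan import *
gaps={80:.03,90:.015,100:.013,110:.009,120:.005,130:.002,140:.001,150:.001,160:.001,170:.001,180:.001}
kf=geom(180)[3]; s=1; h=np.array([.482,-.003])+.035*s*kf[:2]
def pose(th):
    R,d,c,k,u,lip,fin,body,base=geom(th); low=.037*c+.035*s*k
    g=np.r_[h-low[:2],.003+gaps[th]-lip[:,2].min()]; return g,R,d,fin[:,2].min()+g[2],body[:,2].min()+g[2]
if __name__=="__main__":
    pp=None;q=np.array(read_state()["q"])
    for th in gaps:
        g,R,d,f,b=pose(th); p=g-.155*d; q,e=ik(p,R,q)
        print(th,"g",g.round(3),"d",(p-pp).round(4) if pp is not None else "","fin",f.round(3),"body",b.round(3),"wr",(g-.335*d).round(3),round(e,4)); pp=p
    print((d*.17453).round(4)); show(pose(80)[0],PSI,E,80,True,"to80")
E
python3 steps.py
```

```text
80 g [0.415 0.037 0.069] d  fin 0.02 body 0.036 wr [ 0.294 -0.263  0.156] 0.0
90 g [0.421 0.036 0.06 ] d [ 0.0058 -0.0004 -0.0089] fin 0.012 body 0.033 wr [ 0.299 -0.264  0.147] 0.0
100 g [0.427 0.035 0.064] d [ 0.0067 -0.0011  0.0041] fin 0.015 body 0.031 wr [ 0.306 -0.265  0.151] 0.0
110 g [0.435 0.033 0.065] d [ 0.0074 -0.0017  0.0011] fin 0.016 body 0.028 wr [ 0.313 -0.267  0.152] 0.0
120 g [0.443 0.031 0.065] d [ 0.0079 -0.0023 -0.0002] fin 0.017 body 0.025 wr [ 0.321 -0.269  0.152] 0.0
130 g [0.451 0.028 0.064] d [ 0.0082 -0.0028 -0.0007] fin 0.019 body 0.023 wr [ 0.33  -0.272  0.151] 0.0
140 g [0.459 0.025 0.064] d [ 0.0082 -0.0033 -0.0003] fin 0.023 body 0.023 wr [ 0.338 -0.275  0.151] 0.0
150 g [0.467 0.022 0.063] d [ 0.008  -0.0036 -0.0009] fin 0.027 body 0.025 wr [ 0.346 -0.279  0.15 ] 0.0
160 g [0.475 0.018 0.061] d [ 0.0075 -0.0038 -0.0024] fin 0.03 body 0.026 wr [ 0.353 -0.282  0.147] 0.0
170 g [0.481 0.014 0.057] d [ 0.0068 -0.0039 -0.0039] fin 0.033 body 0.027 wr [ 0.36  -0.286  0.143] 0.0
180 g [0.487 0.01  0.051] d [ 0.0059 -0.0039 -0.0053] fin 0.035 body 0.029 wr [ 0.366 -0.29   0.138] 0.0
[ 0.0632  0.1563 -0.0452]
to80 shift [-0.0062  0.009  -0.023 ] turn [-0.0494  0.0188 -0.0733] deg 5.2 q [-1.02  0.82  2.21  0.92  1.38 -0.08] err 0.0
```

```bash
python3 -m inch '-.001 -.001 -.005 -.01 .004 -.015;-.002 -.002 -.010 -.02 .008 -.03;-.003 -.004 -.015 -.03 .012 -.045;-.005 -.005 -.02 -.04 .015 -.06;-.006 -.006 -.023 -.049 .019 -.073'
python3 -m inch '.001 0 -.002 .013 .031 -.009;.002 0 -.004 .025 .063 -.018;.004 0 -.006 .038 .094 -.027;.005 0 -.008 .051 .125 -.036;.006 0 -.009 .063 .156 -.045'
python3 -m inch '.001 0 .001 .013 .031 -.009;.003 0 .002 .025 .063 -.018;.004 -.001 .003 .038 .094 -.027;.005 -.001 .004 .051 .125 -.036;.007 -.001 .004 .063 .156 -.045'
python3 -m inch '.001 0 0 .013 .031 -.009;.003 0 0 .025 .063 -.018;.004 -.001 .001 .038 .094 -.027;.006 -.001 .001 .051 .125 -.036;.007 -.002 .001 .063 .156 -.045'
python3 - <<'E'
from steps import *
g=pose(110)[0]; g[1]-=.015
show(g,68,15,110,True,"110"); print(read_state()["force"])
a=optics.read_camera("wrist"); b=optics.read_camera("top")[120:220,220:380]
cv2.imwrite("pics/p110.png",np.vstack([cv2.resize(a,(480,300)),cv2.resize(b,(480,300),interpolation=cv2.INTER_CUBIC)])[...,::-1])
E
```

```text
time: 8.18
tcp_pos: [0.3586, -0.1183, 0.1085]
eef_rot: [-0.584, 0.789, -0.084, 0.168]
force: [-1.0, -0.2, -2.2]
finger_gap: 0.0603
time: 8.6
tcp_pos: [0.3656, -0.1197, 0.1017]
eef_rot: [-0.599, 0.777, -0.153, 0.119]
force: [0.0, -17.0, 26.9]
finger_gap: 0.0596
time: 9.02
tcp_pos: [0.3717, -0.1193, 0.1042]
eef_rot: [-0.605, 0.763, -0.22, 0.064]
force: [0.3, 1.0, -2.0]
finger_gap: 0.0599
time: 9.43
tcp_pos: [0.3788, -0.1211, 0.1051]
eef_rot: [-0.608, 0.74, -0.285, 0.011]
force: [0.2, -0.1, -2.2]
finger_gap: 0.06
110 shift [-0.0002  0.0008  0.0002] turn [ 0.0004 -0.0012  0.002 ] deg 0.1 q [-1.    0.83  2.14  0.93  1.41  0.49] err 0.0
[ 0.17136796 -0.13251865 -2.20994349]
```

View pics/p110.png

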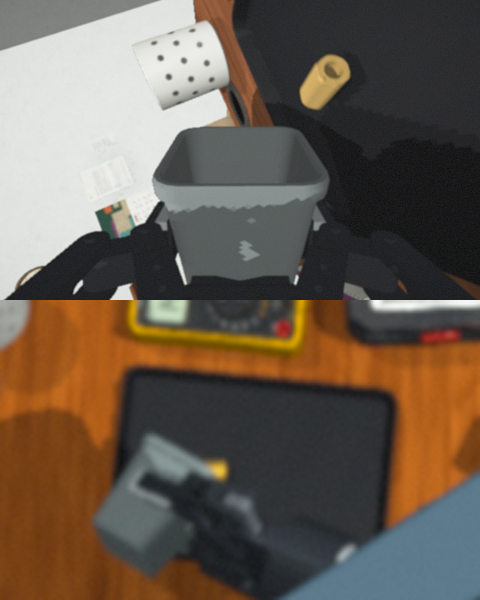

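One spacer has already slid out in front of the mouth, at wrist (325,80) and top (215,470) in the composite. I'll locate it relative to where the mouth will land.

```bash
cat > pcs.py <<'E'
from steps import *
def pieces(C=np.array([.482,-.018]),show_=True):
    kf=geom(180)[3][:2]; kf=kf/np.linalg.norm(kf); uf=np.array([-kf[1],kf[0]])
    for cam in("wrist","top"):
        p=optics.camera_params(cam); im=optics.read_camera(cam)
        for q in("nut_1","spacer_1"):
            for r in regions_of(cam,q)[:4]:
                v,u=np.nonzero(r["region"]); 
                if len(u)<5: continue
                P=pix2plane(cam,(u.mean(),v.mean()),.008,p)[0]; rel=P[:2]-C
                print(cam,q,round(r["score"],2),len(u),(round(u.mean()),round(v.mean())),P[:2].round(3),"ahead of hinge",round((-(rel@kf)+.035)*1e3),"side",round((rel@uf)*1e3))
E
python3 -c "
from pcs import *
pieces()"
```

```text
wrist spacer_1 0.69 2912 (434, 111) [ 0.476 -0.017] ahead of hinge 29 side 1
```

The spacer lies at the centre of the future footprint. I'll continue slowly.

```bash
python3 -m inch '.0015 -.0005 0 .013 .031 -.009;.003 -.001 0 .025 .063 -.018;.005 -.0015 0 .038 .094 -.027;.0065 -.002 0 .051 .125 -.036;.008 -.0025 0 .063 .156 -.045'
python3 -c "
from pcs import *
pieces()"
python3 -m inch '.0015 -.0005 0 .013 .031 -.009;.003 -.001 0 .025 .063 -.018;.005 -.0015 0 .038 .094 -.027;.0065 -.002 -.0005 .051 .125 -.036;.008 -.003 -.0007 .063 .156 -.045'
python3 - <<'E'
from pcs import *
pieces()
g=pose(130)[0]; g[1]-=.015
show(g,68,15,130,True,"130"); print(read_state()["force"])
a=optics.read_camera("wrist"); b=optics.read_camera("top")[120:220,220:380]
cv2.imwrite("pics/p130.png",np.vstack([cv2.resize(a,(480,300)),cv2.resize(b,(480,300),interpolation=cv2.INTER_CUBIC)])[...,::-1])
E
```

```text
time: 10.25
tcp_pos: [0.3869, -0.1235, 0.1052]
eef_rot: [-0.607, 0.713, -0.348, -0.042]
force: [-1.1, 0.7, -1.4]
finger_gap: 0.0602
wrist spacer_1 0.82 2806 (413, 117) [ 0.476 -0.017] ahead of hinge 29 side 1
time: 10.97
tcp_pos: [0.3948, -0.1264, 0.1045]
eef_rot: [-0.601, 0.68, -0.409, -0.095]
force: [0.9, 0.3, -1.9]
finger_gap: 0.0603
wrist spacer_1 0.68 2563 (390, 124) [ 0.476 -0.015] ahead of hinge 29 side 0
130 shift [ 0.      0.0009 -0.0003] turn [ 0.0014  0.0019 -0.0005] deg 0.1 q [-0.97  0.83  2.1   0.95  1.42  0.87] err 0.0
[ 1.31215509  0.22629297 -1.52610827]
```

View pics/p130.png

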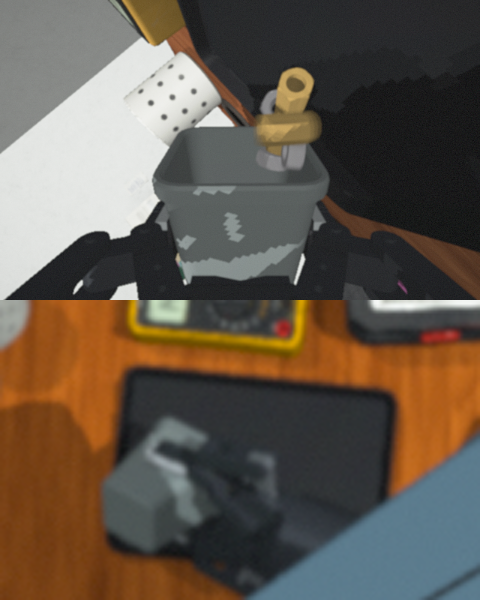

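The pieces are coming out in one tight group at the lip, around (285,120). I'll continue the roll to 160°.

```bash
python3 -m inch '.0015 -.0005 0 .013 .031 -.009;.003 -.001 0 .025 .063 -.018;.005 -.002 0 .038 .094 -.027;.0065 -.0025 0 .051 .125 -.036;.008 -.0033 -.0003 .063 .156 -.045'
python3 -m inch '.0015 -.0005 0 .013 .031 -.009;.003 -.0015 0 .025 .063 -.018;.005 -.002 0 .038 .094 -.027;.0065 -.0028 -.0005 .051 .125 -.036;.008 -.0036 -.0009 .063 .156 -.045'
python3 -m inch '.0015 -.0008 0 .013 .031 -.009;.003 -.0015 -.0005 .025 .063 -.018;.0045 -.0023 -.001 .038 .094 -.027;.006 -.003 -.0018 .051 .125 -.036;.0075 -.0038 -.0024 .063 .156 -.045'
python3 - <<'E'
from pcs import *
pieces()
g=pose(160)[0]; g[1]-=.015
show(g,68,15,160,True,"160"); print(read_state()["force"])
a=optics.read_camera("wrist"); b=optics.read_camera("side")[150:290,230:440]
cv2.imwrite("pics/p160.png",np.vstack([cv2.resize(a,(480,300)),cv2.resize(b,(480,300),interpolation=cv2.INTER_CUBIC)])[...,::-1])
E
```

```text
time: 11.78
tcp_pos: [0.4028, -0.1297, 0.1043]
eef_rot: [-0.591, 0.642, -0.466, -0.147]
force: [-0.1, 0.3, -1.0]
finger_gap: 0.0599
time: 12.2
tcp_pos: [0.4109, -0.1333, 0.1034]
eef_rot: [-0.575, 0.599, -0.52, -0.198]
force: [-0.8, -0.4, -1.6]
finger_gap: 0.0599
time: 12.62
tcp_pos: [0.4183, -0.1371, 0.1009]
eef_rot: [0.556, -0.552, 0.57, 0.247]
force: [-0.0, -0.5, -0.7]
finger_gap: 0.0601
wrist nut_1 0.78 874 (362, 228) [ 0.373 -0.622] ahead of hinge 161 side 601
wrist nut_1 0.75 561 (353, 181) [0.502 0.119] ahead of hinge 3 side -135
wrist nut_1 0.72 1067 (392, 203) [0.482 0.234] ahead of hinge -60 side -233
wrist spacer_1 0.89 2152 (351, 152) [ 0.479 -0.008] ahead of hinge 28 side -8
wrist spacer_1 0.81 2350 (402, 157) [ 0.459 -0.026] ahead of hinge 17 side 17
wrist spacer_1 0.67 828 (363, 203) [0.569 0.579] ahead of hinge -108 side -586
160 shift [ 0.0002  0.001  -0.0002] turn [ 0.0019  0.0027 -0.0014] deg 0.2 q [-0.94  0.85  2.04  0.97  1.45  1.44] err 0.0
[ 0.63191494  0.64117734 -0.59270589]
```

View pics/p160.png

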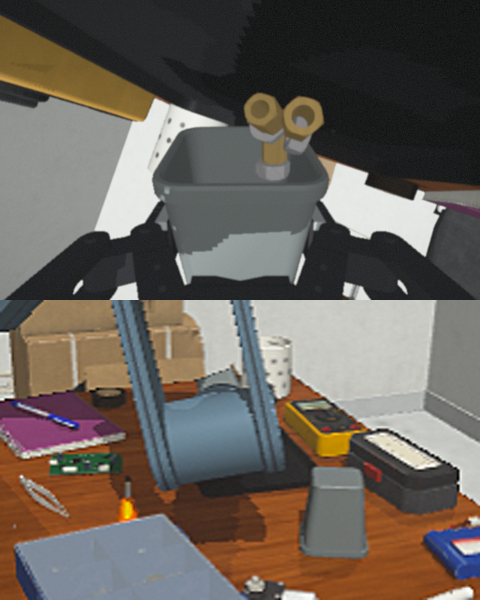

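All the pieces are grouped between the mouth and the floor. I'll finish the roll.

```bash
python3 -m inch '.0015 -.0008 -.0008 .013 .031 -.009;.003 -.0015 -.0016 .025 .063 -.018;.0045 -.0023 -.0023 .038 .094 -.027;.006 -.003 -.003 .051 .125 -.036;.0068 -.0039 -.0039 .063 .156 -.045'
python3 -m inch '.001 -.0008 -.001 .013 .031 -.009;.0025 -.0015 -.002 .025 .063 -.018;.0035 -.0023 -.003 .038 .094 -.027;.0045 -.003 -.004 .051 .125 -.036;.0059 -.0039 -.0053 .063 .156 -.045'
python3 - <<'E'
from pcs import *
R,d,c,k,u,lip,*_=geom(180); g=pose(180)[0]; g[1]-=.015
show(g,68,15,180,True,"180"); print(read_state()["force"],"lip z",(lip[:,2]+g[2]).round(3),"c",c.round(3))
# arc about far lip to flush
dh=d[:2]/np.linalg.norm(d[:2]); 
for t in(22,16,11,5,0):
    a=np.radians(t); r=np.array([-35*np.cos(a)+37*np.sin(a),37*np.cos(a)+35*np.sin(a)])
    if t==22: r0=r
    dr=(r-r0)/1e3; print(t,np.r_[dh*dr[0],dr[1]].round(4))
a=optics.read_camera("wrist"); b=optics.read_camera("top")[120:220,220:380]
cv2.imwrite("pics/p180.png",np.vstack([cv2.resize(a,(480,300)),cv2.resize(b,(480,300),interpolation=cv2.INTER_CUBIC)])[...,::-1])
E
```

```text
time: 13.43
tcp_pos: [0.4252, -0.1411, 0.097]
eef_rot: [0.532, -0.5, 0.616, 0.295]
force: [0.2, 0.2, -0.9]
finger_gap: 0.0601
time: 13.85
tcp_pos: [0.431, -0.145, 0.0917]
eef_rot: [0.505, -0.445, 0.657, 0.34]
force: [-0.3, 0.1, -0.6]
finger_gap: 0.0601
180 shift [ 0.0001  0.001  -0.0002] turn [ 0.0009  0.0013 -0.0015] deg 0.1 q [-0.93  0.87  2.    0.98  1.45  1.8 ] err 0.0
[-0.30170745  0.06720874 -0.63734819] lip z [0.004 0.011 0.03  0.038 0.004 0.011 0.03  0.038] c [-0.14  -0.347 -0.927]
22 [0. 0. 0.]
16 [-0.0018 -0.0045 -0.0022]
11 [-0.0033 -0.0081 -0.0044]
5 [-0.0049 -0.0121 -0.0075]
0 [-0.0061 -0.0152 -0.0104]
```

View pics/p180.png

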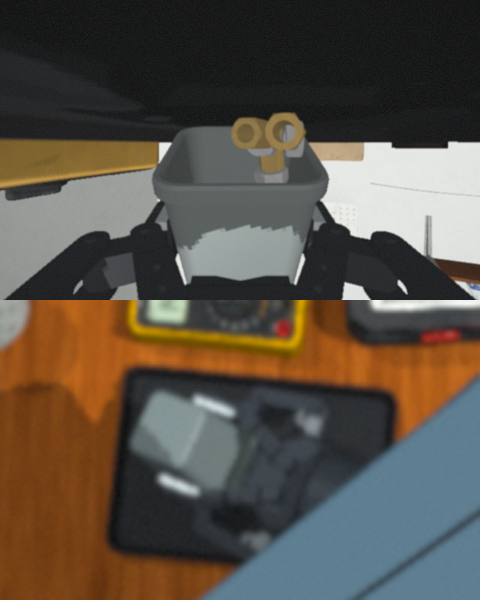

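Run:
```python
from pcs import *
kf=geom(180)[3][:2]; kf/=np.linalg.norm(kf); uf=np.array([-kf[1],kf[0]]); C=np.array([.481,-.019])
p=optics.camera_params("wrist"); im=optics.read_camera("wrist"); print("cam",(-p["R"].T@p["t"]).round(3))
for z in(.0095,.018,.025):
    P=pix2plane("wrist",[(329,176),(380,175)],z,p)[:,:2]-C; print(z,"near",(P@uf*1e3).round(0),"k",(P@kf*1e3).round(0))
for q in("nut_1","spacer_1"):
    for r in pinpoint("wrist",q)[:4]:
        rel=np.array(r["xyz"][:2])-C; print(q,round(r["score"],2),np.round(r["xyz"],3),"near",round(rel@uf*1e3),"k",round(rel@kf*1e3))
X=geom(180)
cx=[ .037*X[2]+.035*(a*X[3]+b*X[4]) for a,b in((-1,-1),(1,-1),(1,1),(-1,1))]; g=pose(180)[0]; g[1]-=.015
print(proj("wrist",np.array(cx)+g,p).round(0).tolist())
```

```text
cam [ 0.436 -0.135  0.014]
0.0095 near [16. 23.] k [ 1. 15.]
0.018 near [201. 196.] k [ -4. -14.]
0.025 near [354. 339.] k [ -8. -39.]
nut_1 0.79 [ 0.454 -0.002  0.01 ] near -6 k 31
nut_1 0.74 [0.477 0.018 0.032] near -33 k 18
nut_1 0.55 [ 0.476 -0.004  0.013] near -12 k 10
spacer_1 0.93 [ 0.459 -0.031  0.012] near 19 k 16
spacer_1 0.79 [0.477 0.011 0.018] near -26 k 15
spacer_1 0.67 [ 0.471 -0.02   0.009] near 5 k 9
[[244.0, 168.0], [401.0, 169.0], [456.0, 252.0], [192.0, 251.0]]
```

The pieces lie inside the footprint, with the spacer ends about 8 mm short of the near lip. I'll lower the raised side by an arc about the far lip, letting the cup pivot in a light grip.

```bash
python3 -m inch '0 0 -.001 0 0 0;-.0005 -.001 -.0015 0 0 0;-.001 -.002 -.002 0 0 0;-.0015 -.003 -.0026 0 0 0;-.0018 -.0045 -.0032 0 0 0' - 20
python3 - <<'E'
from h import *
print(read_state()["force"])
cv2.imwrite("pics/arc1.png",optics.read_camera("wrist")[...,::-1])
E
python3 -m inch '-.0004 -.0009 -.0005 0 0 0;-.0008 -.0018 -.001 0 0 0;-.0011 -.0027 -.0015 0 0 0;-.0015 -.0036 -.002 0 0 0;-.0015 -.0036 -.0022 0 0 0'
```

```text
time: 14.52
tcp_pos: [0.429, -0.1484, 0.0897]
eef_rot: [0.507, -0.444, 0.656, 0.341]
force: [3.4, 5.8, 9.7]
finger_gap: 0.0601
[3.35677647 5.81905736 9.66063519]
time: 14.98
tcp_pos: [0.4275, -0.152, 0.0878]
eef_rot: [0.507, -0.444, 0.655, 0.342]
force: [1.8, 4.2, 11.5]
finger_gap: 0.0599
```

View pics/arc1.png

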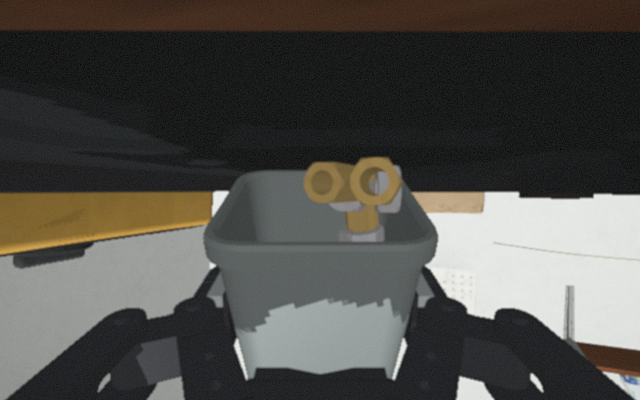

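The force stays around 11 N, so the cup is pivoting with the heap inside. I'll continue to flush.

```bash
python3 -m inch '-.0004 -.0009 -.0007 0 0 0;-.0008 -.0018 -.0014 0 0 0;-.0011 -.0027 -.002 0 0 0;-.0015 -.0036 -.0027 0 0 0;-.0016 -.004 -.0031 0 0 0'
python3 -m inch '-.0003 -.0008 -.0007 0 0 0;-.0006 -.0016 -.0014 0 0 0;-.001 -.0023 -.002 0 0 0;-.0013 -.0031 -.0027 0 0 0;-.0013 -.0031 -.0031 0 0 0'
python3 - <<'E'
from h import *
print(read_state()["force"])
cv2.imwrite("pics/arc2.png",optics.read_camera("wrist")[...,::-1])
for q in("nut_1","spacer_1"): print(q,[(r["score"],r["region"].sum()) for r in regions_of("wrist",q)])
E
```

```text
time: 15.4
tcp_pos: [0.4259, -0.1559, 0.0848]
eef_rot: [0.507, -0.444, 0.655, 0.342]
force: [1.0, 2.2, 11.3]
finger_gap: 0.0597
time: 15.82
tcp_pos: [0.4246, -0.1591, 0.0818]
eef_rot: [0.507, -0.444, 0.655, 0.342]
force: [1.6, 2.5, 13.6]
finger_gap: 0.0599
[ 1.55844703  2.47329512 13.63410015]
nut_1 [(0.6, np.int64(273)), (0.44, np.int64(28))]
spacer_1 [(0.96, np.int64(989)), (0.8, np.int64(1298))]
```

View pics/arc2.png

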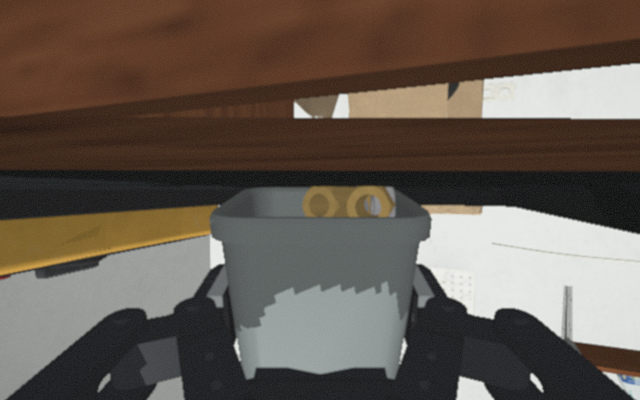

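About 10° of tilt is left, and no piece is under the lip. I'll open gently so the cup settles shut.

```bash
python3 -m inch '0 0 .0005 0 0 0;0 0 .0005 0 0 0;0 0 .0005 0 0 0' 74
python3 -m inch '0 0 0 0 0 0;0 0 0 0 0 0;0 0 0 0 0 0' 85
python3 - <<'E'
from pcs import *
a=optics.read_camera("wrist"); b=optics.read_camera("top")[120:220,220:380]
for q in("nut_1","spacer_1"): print(q,[(round(r["score"],2),r["region"].sum()) for r in regions_of("top",q)])
cv2.imwrite("pics/rel.png",np.vstack([cv2.resize(a,(480,300)),cv2.resize(b,(480,300),interpolation=cv2.INTER_CUBIC)])[...,::-1])
_,d=tool(68,15); print(d.round(3)); s=read_state(); print((s["tcp_pos"]+.155*d).round(3),s["force"])
E
```

```text
time: 16.22
tcp_pos: [0.4248, -0.1604, 0.0804]
eef_rot: [0.505, -0.445, 0.657, 0.339]
force: [-0.7, -0.6, 0.6]
finger_gap: 0.063
time: 16.47
tcp_pos: [0.4249, -0.1603, 0.0805]
eef_rot: [0.505, -0.445, 0.657, 0.34]
force: [0.5, 0.3, -0.7]
finger_gap: 0.0726
nut_1 []
spacer_1 [(0.41, np.int64(803))]
[ 0.362  0.896 -0.259]
[ 0.481 -0.021  0.04 ] [ 0.47588428 -0.17536996 -0.05520761]
```

View pics/rel.png

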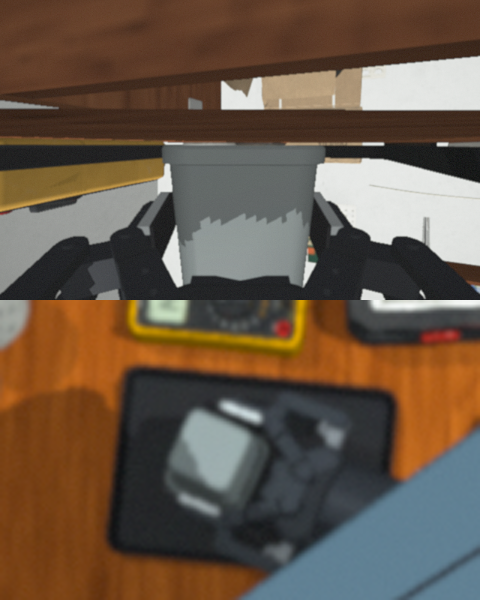

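The cup now stands flush, mouth down on the tray, at (215,445) in the lower half, with nothing outside it. I'll retreat, then re-aim from above.

```bash
python3 -m inch '-.004 -.01 .003 0 0 0;-.013 -.031 .009 0 0 0;-.022 -.054 .016 0 0 0;-.033 -.081 .024 0 0 0;-.043 -.107 .033 0 0 0' 100
python3 -m inch '0 0 .03 0 0 0;.0 0.0 .07 0 0 0;.0 .0 .11 0 0 0;0 0 .14 0 0 0;0 0 .15 0 0 0'
python3 - <<'E'
from pcs import *
for f in(False,True):
  for psi in(68,-22): show((.481,-.02,.2),psi,90,0,f,f"{f}{psi}")
im=optics.read_camera("top")
for q,z in(("cup_center",.085),("empty_top",.082)):
    for c in("top","side"):
        if c=="side" and q=="cup_center": optics.read_camera("side")
        print(c,q,[(np.round(r["xyz"],3),round(r["score"],2)) for r in pinpoint(c,q)[:3]])
for r in regions_of("top","empty_top")[:3]:
    v,u=np.nonzero(r["region"]); print(r["score"],u.mean().round(),v.mean().round(),len(u))
print([(r["score"],r["region"].sum()) for q in("nut_1","spacer_1") for r in regions_of("top",q)])
cv2.imwrite("pics/top_r.png",cv2.resize(im[90:240,220:460,::-1],None,fx=3,fy=3,interpolation=cv2.INTER_CUBIC))
E
```

```text
time: 17.08
tcp_pos: [0.3809, -0.2687, 0.114]
eef_rot: [0.505, -0.445, 0.657, 0.34]
force: [0.4, -1.1, 0.4]
finger_gap: 0.0853
time: 17.5
tcp_pos: [0.3816, -0.2681, 0.2676]
eef_rot: [0.505, -0.447, 0.657, 0.338]
force: [-0.4, -1.1, -0.2]
finger_gap: 0.0857
False68 shift [0.0994 0.2481 0.0874] turn [-1.2083  0.4939 -0.0062] deg 74.8 q [-0.3   0.17  1.78  0.07  1.19  3.12] err 0.079
False-22 shift [0.0994 0.2481 0.0874] turn [-0.554   1.3201 -1.329 ] deg 111.9 q [-0.37  0.04  2.2   1.57  0.22  3.12] err 0.899
True68 shift [0.0994 0.2481 0.0874] turn [-0.7206 -1.7629  2.4913] deg 179.7 q [-0.27  0.18  1.77 -0.    1.2   0.11] err 0.0
True-22 shift [0.0994 0.2481 0.0874] turn [-1.3179 -0.5531  1.3172] deg 111.4 q [-0.27  0.18  1.77 -0.    1.2   1.68] err 0.0
top cup_center [(array([ 0.477, -0.024,  0.042]), 0.88)]
side cup_center [(array([ 0.482, -0.024,  0.048]), 0.73)]
top empty_top [(array([ 0.488, -0.3  ,  0.081]), 0.6)]
side empty_top [(array([ 0.487, -0.3  ,  0.081]), 0.67)]
0.65 408.0 171.0 613
0.32 291.0 175.0 837
[]
```

View pics/top_r.png

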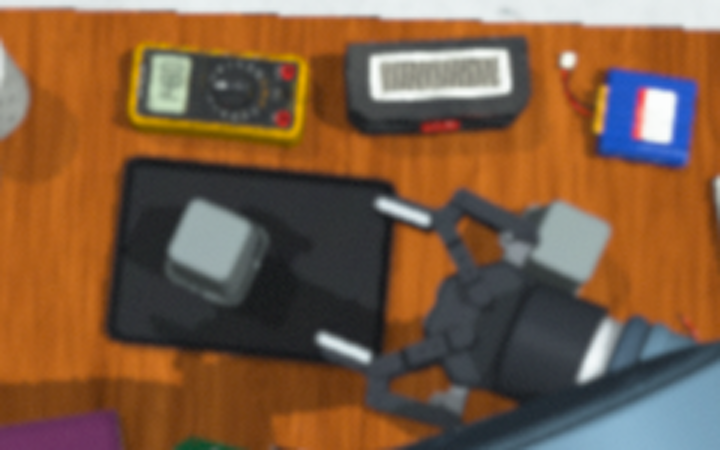

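```bash
python3 -m inch '.025 .062 .04 -.33 -.138 .329;.025 .062 .04 -.33 -.138 .329;.025 .062 .04 -.33 -.138 .329;.025 .062 .04 -.33 -.138 .329;.025 .062 .04 -.33 -.138 .329' 100
python3 -m inch '.025 .062 .02 -.33 -.138 .329;.025 .062 .02 -.33 -.138 .329;.025 .062 .02 -.33 -.138 .329;.025 .062 .02 -.33 -.138 .329;.025 .062 .02 -.33 -.138 .329'
python3 -m inch '.025 .062 .013 -.33 -.138 .329;.025 .062 .013 -.33 -.138 .329;.025 .062 .013 -.33 -.138 .329;.025 .062 .013 -.33 -.138 .329;.025 .062 .013 -.33 -.138 .329'
python3 -c "
from plan import *
show((.481,-.021,.2),-22,90,0,True)"
```

```text
time: 18.37
tcp_pos: [0.4075, -0.2045, 0.3039]
eef_rot: [-0.405, 0.647, -0.585, -0.273]
force: [1.1, 0.8, -0.0]
finger_gap: 0.0854
time: 18.78
tcp_pos: [0.4321, -0.1424, 0.3236]
eef_rot: [-0.284, 0.807, -0.48, -0.192]
force: [0.4, 0.6, -0.1]
finger_gap: 0.085
time: 19.2
tcp_pos: [0.4567, -0.0805, 0.3361]
eef_rot: [-0.146, 0.921, -0.348, -0.1]
force: [0.3, 0.3, 0.6]
finger_gap: 0.0851
 shift [0.0243 0.0595 0.0189] turn [-0.3291 -0.1425  0.3345] deg 28.1 q [-0.28  0.18  1.77  0.    1.2   1.68] err 0.0
```

```bash
python3 -m inch '.024 .06 .019 -.329 -.143 .335;.024 .06 .019 -.329 -.143 .335;.024 .06 .019 -.329 -.143 .335;.024 .06 .019 -.329 -.143 .335;.024 .06 .019 -.329 -.143 .335'
python3 - <<'E'
from plan import *
p=optics.camera_params("wrist"); im=optics.read_camera("wrist"); cv2.imwrite("pics/w_over.png",im[...,::-1])
print((-p["R"].T@p["t"]).round(3))
for r in pinpoint("wrist","cup_center")[:2]: print(np.round(r["xyz"],4),r["score"])
for r in regions_of("wrist","cup_center")[:2]:
    cs=max(cv2.findContours(r["region"].astype(np.uint8),0,1)[0],key=cv2.contourArea)[:,0]
    print(r["score"],cs.min(0),cs.max(0),cv2.minAreaRect(pix2plane("wrist",cs,.085,p)[:,:2].astype(np.float32)))
X=np.array([.481,-.021,.085]); a=np.radians(68)
print(proj("wrist",[X+.0255*(i*np.array([np.cos(a),np.sin(a),0])+j*np.array([-np.sin(a),np.cos(a),0])) for i,j in((-1,-1),(-1,1),(1,1),(1,-1))],p).round(0).tolist())
show((.481,-.021,.065),-22,90,0,True)
E
```

```text
time: 19.62
tcp_pos: [0.4803, -0.0207, 0.3546]
eef_rot: [-0.001, 0.982, -0.191, -0.001]
force: [-0.4, 1.3, -0.6]
finger_gap: 0.0853
[ 0.548 -0.048  0.324]
0.84 [282 139] [362 237] ((0.4893556535243988, -0.02511952444911003), (0.05490366742014885, 0.07088951766490936), 67.34256744384766)
[[357.0, 167.0], [355.0, 236.0], [285.0, 236.0], [283.0, 167.0]]
 shift [ 0.0004  0.0006 -0.1346] turn [-0.0048 -0.0023  0.0051] deg 0.4 q [-0.28  0.35  1.93 -0.    0.86  1.68] err 0.0
```

View pics/w_over.png

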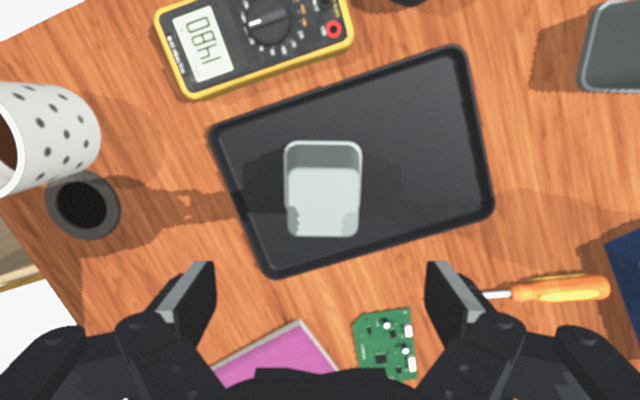

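The base face spans (288,167) to (358,237), square to the gripper and about 2.5 mm off along the closing line. I'll correct, descend and grip.

```bash
python3 -m inch '0 -.001 -.025 -.005 -.002 .005;0 -.002 -.06 -.005 -.002 .005;-.0006 -.002 -.095 -.005 -.002 .005;-.0006 -.002 -.12 -.005 -.002 .005;-.0006 -.002 -.1346 -.005 -.002 .005'
python3 -m inch '0 0 0 0 0 0;0 0 0 0 0 0;0 0 0 0 0 0;0 0 0 0 0 0;0 0 0 0 0 0' 0 30
python3 -m inch '0 0 0 0 0 0;0 0 0 0 0 0;0 0 0 0 0 0'
python3 -c "
from plan import *
s=read_state(); print(s['time'],s['force'],s['finger_gap'])
show((.48,-.0235,.065),-22,90,0,True)"
```

```text
time: 20.18
tcp_pos: [0.4787, -0.0239, 0.2174]
eef_rot: [0.001, 0.982, -0.191, -0.002]
force: [-0.6, 0.5, 0.1]
finger_gap: 0.0855
time: 20.6
tcp_pos: [0.4808, -0.0235, 0.2221]
eef_rot: [0.002, 0.982, -0.188, 0.003]
force: [-0.2, -0.2, -0.6]
finger_gap: 0.0552
time: 20.85
tcp_pos: [0.4805, -0.0232, 0.2216]
eef_rot: [0.002, 0.982, -0.188, 0.003]
force: [-0.2, 0.6, 0.8]
finger_gap: 0.0555
20.85 [-0.20679668  0.57556128  0.84133343] 0.05546457655911008
 shift [-0.0005 -0.0003 -0.0016] turn [ 0.0056  0.0049 -0.0061] deg 0.6 q [-0.28  0.35  1.93 -0.    0.86  1.67] err 0.0
```

```bash
python3 -m inch '0 0 .003 0 0 0;0 0 .008 0 0 0;0 0 .014 0 0 0;0 0 .021 0 0 0;0 0 .03 0 0 0'
python3 -m inch '0 0 .012 0 0 0;0 0 .025 0 0 0;0 0 .038 0 0 0;0 0 .051 0 0 0;0 0 .064 0 0 0'
python3 -m inch '0 0 .013 0 0 0;0 0 .026 0 0 0;0 0 .039 0 0 0;0 0 .052 0 0 0;0 0 .06 0 0 0'
python3 - <<'E'
from plan import *
a=optics.read_camera("side"); b=optics.read_camera("wrist")
print(read_state()["force"],read_state()["tcp_pos"])
cv2.imwrite("pics/lift.png",np.vstack([cv2.resize(a[120:320,260:580],(480,300),interpolation=cv2.INTER_CUBIC),cv2.resize(b,(480,300))])[...,::-1])
E
```

```text
time: 21.27
tcp_pos: [0.4801, -0.0231, 0.2516]
eef_rot: [0.002, 0.982, -0.188, 0.002]
force: [-1.3, 0.3, -0.8]
finger_gap: 0.0551
time: 21.68
tcp_pos: [0.4802, -0.0232, 0.3165]
eef_rot: [0.002, 0.982, -0.188, 0.003]
force: [0.1, 0.3, -1.0]
finger_gap: 0.0553
time: 22.1
tcp_pos: [0.4803, -0.0232, 0.3772]
eef_rot: [0.002, 0.982, -0.188, 0.004]
force: [-0.1, -0.2, -0.7]
finger_gap: 0.0556
[-0.50455626 -0.7007974  -0.93093296] [ 0.48059649 -0.02327685  0.37700453]
```

View pics/lift.png

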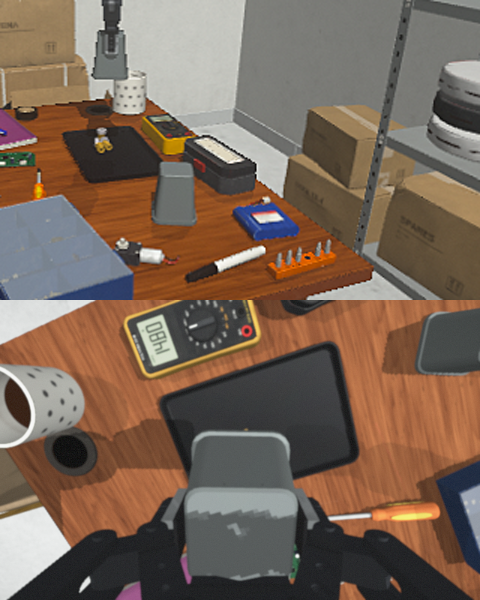

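The six pieces stay behind in one heap on the tray, at (102,140), and the empty cup is held mouth down. I'm past my picture budget, so I'll work numerically from here. Next I'll fit the empty cup's pose by silhouette from the masks.

```bash
cat > fitcup.py <<'E'
from plan import *
from scipy.optimize import minimize
def ring(w,z,r=.008,n=6):
    a=w/2-r; t=np.linspace(0,np.pi/2,n); o=[]
    for i,(sx,sy) in enumerate(((1,1),(-1,1),(-1,-1),(1,-1))):
        o+=[(sx*a+r*np.cos(u+i*np.pi/2),sy*a+r*np.sin(u+i*np.pi/2),z) for u in t]
    return np.array(o)
def model(z0=0): return np.vstack([ring(.051,z0+.082),ring(.070,z0),ring(.070,z0+.008)])
def fit(cams,x0,name="empty_top",z0=0):
    M=model(z0); D=[]
    for c in cams:
        p=optics.camera_params(c); optics.read_camera(c); P0=proj(c,[[x0[0],x0[1],.05+z0]],p)[0]; best=None
        for r in regions_of(c,name):
            v,u=np.nonzero(r["region"]); 
            if np.hypot(u.mean()-P0[0],v.mean()-P0[1])<40 and (best is None or r["score"]>best["score"]): best=r
        if best is None: print(c,"none"); continue
        D.append((c,p,cv2.resize(best["region"].astype(np.uint8),None,fx=4,fy=4,interpolation=0)))
    def cost(x,per=False):
        X=M@Ro.from_euler('z',x[2],degrees=True).as_matrix().T+[x[0]/1e3,x[1]/1e3,0]; o=[]
        for c,p,m in D:
            h=cv2.convexHull(((proj(c,X,p)+.5)*4).astype(np.float32)); im=np.zeros_like(m); cv2.fillConvexPoly(im,h.astype(np.int32),1)
            o.append(1-(im&m).sum()/max(1,(im|m).sum()))
        return o if per else sum(o)
    best=min((minimize(cost,[x0[0]*1e3,x0[1]*1e3,y],method="Nelder-Mead",options=dict(initial_simplex=np.array([[x0[0]*1e3,x0[1]*1e3,y],[x0[0]*1e3+5,x0[1]*1e3,y],[x0[0]*1e3,x0[1]*1e3+5,y],[x0[0]*1e3,x0[1]*1e3,y+12]]))) for y in(-55,-33,-10)),key=lambda r:r.fun)
    print(cams,best.x.round(1),[round(v,3) for v in cost(best.x,True)]); return best.x
E
python3 - <<'E'
from fitcup import *
fit(["top","side"],(.488,-.300)); fit(["top"],(.488,-.3)); fit(["side"],(.488,-.3))
E
python3 -m inch '-.01 -.04 0 0 0 -.04;-.02 -.08 0 0 0 -.08;-.03 -.12 0 0 0 -.12;-.04 -.16 0 0 0 -.16;-.05 -.2 0 0 0 -.19'
python3 -m inch '0 0 0 0 0 0;0 0 0 0 0 0'
python3 - <<'E'
from fitcup import *
fit(["wrist"],(.488,-.3)); fit(["wrist","top","side"],(.488,-.3))
print([np.round(r["xyz"],4) for r in pinpoint("wrist","empty_top")[:3]],read_state()["tcp_pos"])
E
```

```text
['top', 'side'] [ 487.1 -298.   -27.2] [np.float64(0.054), np.float64(0.071)]
['top'] [ 487.3 -298.6  -25.6] [np.float64(0.051)]
['side'] [ 486.9 -298.5  -27.1] [np.float64(0.063)]
time: 23.02
tcp_pos: [0.4295, -0.2247, 0.3748]
eef_rot: [0.002, 0.96, -0.281, 0.002]
force: [1.3, -0.3, -0.5]
finger_gap: 0.0552
time: 23.18
tcp_pos: [0.4296, -0.2255, 0.3746]
eef_rot: [0.002, 0.959, -0.282, 0.002]
force: [0.3, 0.1, -1.1]
finger_gap: 0.0554
['wrist'] [ 488.4 -299.7  -24. ] [np.float64(0.025)]
top none
['wrist', 'top', 'side'] [ 488.4 -299.5  -26.2] [np.float64(0.035), np.float64(0.143)]
[array([ 0.4865, -0.3002,  0.0839])] [ 0.43059024 -0.22227585  0.3750813 ]
```

Run:
```python
from fitcup import *
p=optics.camera_params("wrist"); im=optics.read_camera("wrist"); r=regions_of("wrist","empty_top")[0]["region"]
g=cv2.cvtColor(im,cv2.COLOR_RGB2GRAY); v=g[r]; t,_=cv2.threshold(v.reshape(-1,1),0,255,cv2.THRESH_OTSU)
for tt in(t,t+8,t-8):
    m=((g>tt)&r).astype(np.uint8); m=cv2.morphologyEx(m,cv2.MORPH_OPEN,np.ones((3,3))); c=max(cv2.findContours(m,0,1)[0],key=cv2.contourArea)[:,0]
    P=pix2plane("wrist",c,.082,p)[:,:2].astype(np.float32); print(tt,m.sum(),cv2.minAreaRect(P), np.ptp(P,0))
fit(["wrist"],(.488,-.3))
cv2.imwrite("pics/w_e.png",cv2.resize(im[:,:,::-1],None,fx=1.2,fy=1.2))
```

```text
174.0 5390 ((0.48858413100242615, -0.30042776465415955), (0.05014809966087341, 0.0507173128426075), 66.04181671142578) [0.0619446  0.06103614]
182.0 5301 ((0.48863571882247925, -0.3003714978694916), (0.049748051911592484, 0.05029427632689476), 65.83141326904297) [0.06124851 0.06049103]
166.0 5495 ((0.49045300483703613, -0.29625022411346436), (0.05952516943216324, 0.05093942955136299), 66.02310943603516) [0.06461179 0.06130552]
['wrist'] [ 488.3 -299.6  -23.7] [np.float64(0.024)]
```

View pics/w_e.png

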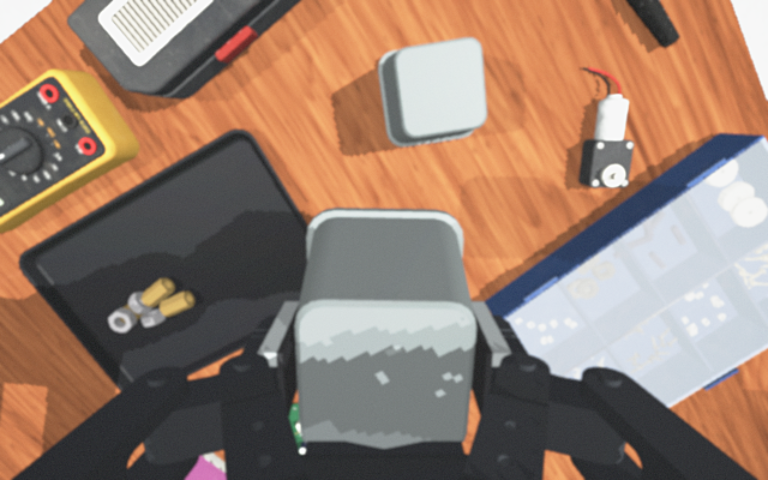

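The fit gives the empty cup's top face at (0.4886, -0.3004), 50 by 51 mm (51 expected), yaw -24°. I'll move above it.

```bash
python3 -c "
from plan import *
show((.4886,-.3004,.2486-.155+.12),-24,90,0,True)"
```

```text
shift [ 0.0582 -0.0775 -0.0065] turn [0.0058 0.0031 0.1483] deg 8.5 q [-0.75  0.33  1.53 -0.    1.28  1.24] err 0.0
```

```bash
python3 -m inch '.01 -.014 0 .002 .001 .03;.022 -.03 0 .003 .002 .06;.036 -.048 -.003 .004 .003 .09;.05 -.066 -.006 .005 .003 .12;.0582 -.0775 -.0065 .006 .003 .148'
python3 -m inch '0 0 -.01 0 0 0;0 0 -.02 0 0 0;0 0 -.02 0 0 0;0 0 -.02 0 0 0'
python3 - <<'E'
from fitcup import *
show((.4886,-.3004,.2486-.155),-24,90,0,True)
# held cup in the side view, rim at tcp-.2186
s=read_state(); zb=s["tcp_pos"][2]-.1366
fit(["side"],(.4886,-.3004),"cup_center",zb-.082)
for c in("side","wrist"):
    p=optics.camera_params(c); optics.read_camera(c)
    for q in("empty_top","cup_center","cup_rim"): print(c,q,[(np.round(r["xyz"],3),round(r["score"],2)) for r in pinpoint(c,q)[:2]])
print(s["tcp_pos"])
E
```

```text
time: 24.25
tcp_pos: [0.4895, -0.3022, 0.368]
eef_rot: [0.0, 0.978, -0.208, 0.0]
force: [0.0, 0.4, -1.9]
finger_gap: 0.0553
time: 24.58
tcp_pos: [0.4877, -0.2996, 0.3472]
eef_rot: [-0.001, 0.978, -0.208, -0.002]
force: [0.1, -0.6, -1.3]
finger_gap: 0.0551
 shift [ 0.0009 -0.0008 -0.0986] turn [-0.0028 -0.0025  0.001 ] deg 0.2 q [-0.75  0.45  1.67 -0.    1.02  1.24] err 0.0
['side'] [ 484.7 -296.2  -27.8] [np.float64(0.252)]
side empty_top [(array([ 0.484, -0.3  ,  0.082]), 0.66)]
side cup_center [(array([ 0.485, -0.301,  0.176]), 0.85)]
side cup_rim [(array([ 0.486, -0.297,  0.13 ]), 0.82)]
wrist empty_top [(array([ 0.397, -0.404,  0.   ]), 0.61)]
wrist cup_center []
wrist cup_rim []
[ 0.48772772 -0.29961627  0.34721086]
```

```bash
python3 -m inch '.0005 -.0005 -.01 0 0 0;.0009 -.0008 -.022 0 0 0;.0009 -.0008 -.035 0 0 0;.0009 -.0008 -.047 0 0 0;.0009 -.0008 -.055 0 0 0'
python3 -m inch '0 0 -.004 0 0 0;0 0 -.009 0 0 0;0 0 -.014 0 0 0;0 0 -.019 0 0 0;0 0 -.024 0 0 0'
python3 -m inch '0 0 -.003 0 0 0;0 0 -.006 0 0 0;0 0 -.009 0 0 0;0 0 -.011 0 0 0;0 0 -.013 0 0 0'
```

```text
time: 25.5
tcp_pos: [0.489, -0.3012, 0.2915]
eef_rot: [-0.001, 0.978, -0.208, -0.001]
force: [-0.6, 0.1, -1.5]
finger_gap: 0.0553
time: 25.92
tcp_pos: [0.4895, -0.3016, 0.2695]
eef_rot: [0.0, 0.978, -0.208, 0.0]
force: [0.5, 0.4, -0.7]
finger_gap: 0.0555
time: 26.33
tcp_pos: [0.4895, -0.3015, 0.2564]
eef_rot: [-0.0, 0.978, -0.208, 0.0]
force: [-0.9, 0.2, -0.0]
finger_gap: 0.0555
```

```bash
python3 -m inch '0 0 -.001 0 0 0;0 0 -.002 0 0 0;0 0 -.003 0 0 0;0 0 -.004 0 0 0'
python3 -m inch '0 0 -.001 0 0 0;0 0 -.002 0 0 0;0 0 -.003 0 0 0;0 0 -.003 0 0 0'
```

```text
time: 26.67
tcp_pos: [0.4894, -0.3015, 0.2526]
eef_rot: [-0.0, 0.978, -0.208, 0.0]
force: [-0.7, 1.0, -0.4]
finger_gap: 0.0555
time: 27.0
tcp_pos: [0.4893, -0.3015, 0.2493]
eef_rot: [-0.0, 0.978, -0.208, -0.0]
force: [1.0, 0.1, -0.8]
finger_gap: 0.0555
```

```bash
python3 -m inch '0 0 -.0007 0 0 0;0 0 -.0014 0 0 0;0 0 -.002 0 0 0;0 0 -.002 0 0 0'
python3 -m inch '0 0 -.0007 0 0 0;0 0 -.0014 0 0 0;0 0 -.002 0 0 0;0 0 -.002 0 0 0'
```

```text
time: 27.33
tcp_pos: [0.4894, -0.3015, 0.2485]
eef_rot: [0.0, 0.978, -0.208, 0.0]
force: [-1.9, 2.4, 6.3]
finger_gap: 0.0551
time: 27.67
tcp_pos: [0.4894, -0.3014, 0.2484]
eef_rot: [0.0, 0.978, -0.208, 0.001]
force: [-5.1, 5.0, 19.8]
finger_gap: 0.0555
```

Contact came at TCP z 0.2485, where home was predicted at 0.2486. I'll ease off the load, release and retreat straight up.

```bash
python3 -m inch '0 0 .0015 0 0 0;0 0 .0028 0 0 0;0 0 .0028 0 0 0'
python3 -m inch '0 0 0 0 0 0;0 0 0 0 0 0;0 0 0 0 0 0;0 0 0 0 0 0' 100
python3 -m inch '0 0 .01 0 0 0;0 0 .03 0 0 0;0 0 .06 0 0 0;0 0 .1 0 0 0;0 0 .14 0 0 0'
python3 -m inch '-.02 .03 .02 0 0 0;-.04 .05 .03 0 0 0;-.06 .08 .03 0 0 0;-.08 .1 .03 0 0 0;-.08 .1 .03 0 0 0'
python3 - <<'E'
from fitcup import *
for c in("side","wrist","top"):
    optics.read_camera(c)
    for q in("empty_top","cup_center","cup_rim","gear_motor","tape_roll"): print(c,q,[(np.round(r["xyz"],3),round(r["score"],2)) for r in pinpoint(c,q)[:2]])
p=optics.camera_params("wrist"); im=optics.read_camera("wrist"); g=cv2.cvtColor(im,cv2.COLOR_RGB2GRAY)
rs=regions_of("wrist","cup_center")+regions_of("wrist","empty_top")
for R in rs[:3]:
    r=R["region"]; t,_=cv2.threshold(g[r].reshape(-1,1),0,255,cv2.THRESH_OTSU); m=cv2.morphologyEx(((g>t)&r).astype(np.uint8),cv2.MORPH_OPEN,np.ones((3,3)))
    c=max(cv2.findContours(m,0,1)[0],key=cv2.contourArea)[:,0]; print(R["score"],cv2.minAreaRect(pix2plane("wrist",c,.112,p)[:,:2].astype(np.float32)))
a=optics.read_camera("side")[120:300,240:480]
cv2.imwrite("pics/end.png",np.vstack([cv2.resize(a,(400,300),interpolation=cv2.INTER_CUBIC),cv2.resize(im,(400,250))])[...,::-1])
E
```

```text
time: 27.92
tcp_pos: [0.4894, -0.3016, 0.2486]
eef_rot: [0.0, 0.978, -0.208, 0.0]
force: [-0.3, 0.2, 3.7]
finger_gap: 0.0556
time: 28.25
tcp_pos: [0.4894, -0.3016, 0.248]
eef_rot: [-0.0, 0.978, -0.208, -0.0]
force: [-0.1, 0.3, 0.9]
finger_gap: 0.0852
time: 28.67
tcp_pos: [0.489, -0.3012, 0.3898]
eef_rot: [-0.001, 0.978, -0.208, -0.001]
force: [1.8, -0.8, 0.1]
finger_gap: 0.0855
time: 29.08
tcp_pos: [0.4063, -0.1977, 0.4192]
eef_rot: [-0.001, 0.978, -0.208, -0.001]
force: [-0.2, 0.6, -0.1]
finger_gap: 0.0854
side empty_top [(array([ 0.475, -0.021,  0.008]), 0.27)]
side cup_center [(array([ 0.486, -0.305,  0.074]), 0.66)]
side cup_rim [(array([ 0.488, -0.3  ,  0.03 ]), 0.89)]
side gear_motor [(array([ 0.398, -0.4  ,  0.003]), 0.57), (array([0.47 , 0.002, 0.033]), 0.26)]
side tape_roll [(array([ 0.361,  0.214, -0.   ]), 0.6)]
wrist empty_top [(array([ 0.477, -0.008,  0.014]), 0.53)]
wrist cup_center []
wrist cup_rim []
wrist gear_motor [(array([ 0.395, -0.403,  0.002]), 0.93)]
wrist tape_roll [(array([ 0.363,  0.212, -0.002]), 0.64)]
top empty_top []
top cup_center []
top cup_rim []
top gear_motor []
top tape_roll [(array([ 0.359,  0.218, -0.001]), 0.75)]
0.85 ((0.48828744888305664, -0.3018278181552887), (0.05064345896244049, 0.049268100410699844), 65.88027954101562)
0.3 ((0.46385425329208374, -0.062950000166893), (0.007108729798346758, 0.005078389775007963), 65.91336059570312)Traceback (most recent call last):
  File "<stdin>", line 9, in <module>
ValueError: max() iterable argument is empty
```

The checks agree: rim at 30 mm, base 51 × 49 mm when placed at 112 mm height, same place and yaw as before, and the bystanders unmoved. I'll hand in.

```bash
python3 -c "
from h import *
for c in('wrist','top'):
    optics.read_camera(c); print(c,[(q,np.round(r['xyz'],3).tolist(),round(r['score'],2)) for q in('nut_1','spacer_1') for r in pinpoint(c,q)[:4]])
print(ctrl.job_done(), read_state()['time'])"
```

```text
wrist [('nut_1', [0.47, 0.003, 0.029], 0.85), ('nut_1', [0.479, -0.007, 0.013], 0.77), ('nut_1', [0.456, -0.006, 0.009], 0.74), ('spacer_1', [0.47, -0.028, 0.01], 0.57), ('spacer_1', [0.457, -0.03, 0.01], 0.55), ('spacer_1', [0.474, 0.001, 0.014], 0.44)]
top [('nut_1', [0.474, -0.002, 0.033], 0.5), ('nut_1', [0.459, -0.005, 0.018], 0.49), ('spacer_1', [0.462, -0.032, 0.008], 0.58), ('spacer_1', [0.475, -0.024, 0.011], 0.42)]
the job is handed in; nothing more can be done
the job is handed in; nothing more can be done
```

I emptied the cup on to the tray and stacked it, still mouth down, over the other cup, then handed the job in with about 31 s of robot time used.

**How it went:** I gripped the full cup from the side and rolled it slowly over one lip edge just above the tray floor. It then settled shut over all the pieces. After regripping it from above, I lifted it straight up and lowered it on to the empty cup.

**Last checks, before hand-in:**
- **Pieces:** the wrist camera found all three nuts and all three spacers in one heap about 40 mm across, near (0.47, -0.01). The top camera found only two of each. None showed outside the cup while it stood over them.
- **Stack:** the cup met its stop at 0.2485 m tool height, where 0.2486 m was predicted. The network put the upper rim 30 mm above the desk. The upper base lies within about 1.5 mm of where the empty cup's base was, at the same yaw.
- **Bystanders:** the motor and tape roll were found where they started, within the networks' error.

**What did not go cleanly:**
- **Force:** at 90° of roll the wrist force briefly reached about 32 N, probably a fingertip on the tray. It was gone at the next reading.
- **Tilt:** pushing the cup flush left about 10° of tilt, so it dropped that last bit when I let go.
- **Pictures:** I viewed 17 against a budget of 10. The last one, of the finished stack, failed to save, so I checked the stack only by numbers.

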